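Load the plaster moulds side by side on the casting rack and clamp the row

TASK

Get the casting rack ready for pouring: slide its clamp board back to make room for four moulds, then stand the three plaster moulds from the table upright on the two rails in a neat row beside the one already there, broad faces together and pour holes up. Then slide the clamp board up against the row so that all four moulds are held snug against the fixed end board. Plaster chips, so set the moulds down gently without dropping them, never knock one over, and leave the mixing cup and the two pigment pots where they stand.

Things in the scene. Friction and masses are not known exactly. Their poses are not given: they have to be found in the camera images.
- rack: Casting rack, fixed, 120 x 400 mm: aluminium drip tray, two grey angle-iron rails and plywood boards. Origin: centre of its underside, on the table. y runs along the row to the fixed end board, z up. Moulds stand on the rails' flat flanges, 55 mm above the table, 16 mm wide, centred at x = -28 and +28 mm. Upright flanges 10 mm higher leave a channel 70 mm wide, x = -35 to +35 mm.
- row_end (a point): Where the row begins: on the inner face of the rack's fixed end board, at rail height (55 mm above the table), on the rack's centre line, 170 mm along the rack's +y from its origin; axes as the rack's. The plywood end board's top is 133 mm above the table. The row runs from here along the rack's -y.
- clamp (a joint): Sliding clamp board of the rack, in m: the clear gap from the end board to it is 0.040 + this value, which grows from 0 to 0.200 as it slides away from the end board (rack -y). Four moulds fill a gap of 0.184 (value 0.144). It moves stiffly on two guide rods (about 4 N) and stays where it is left. Board 66 mm wide, 14 mm thick, top 137 mm above the table.
- clamp_grip (a point): Grasp point on the clamp's upright turned wooden handle, 25 mm in diameter, 140 mm above the table (handle top about 161 mm, foot at 70 mm). It stands 58 mm behind the clamp board's face (on the rack's -y side) on the rack's centre line and moves with the board; axes as the rack's.
- mould_0_mid (a point): The mould already on the rails, next to the fixed end board: same shape, size and axes as the other three. Point at its centre, 50 mm above its underside.
- mould_1_mid (a point): Plaster mould upright on the table: off-white block 60 mm wide (its x), 46 mm thick (y), 100 mm high (z), 0.3 kg, 26 mm pour hole in the top, a parting line in its x-z plane, two black rubber bands. Best gripped across its 60 mm width near the top, so that its broad 60 x 100 mm faces stay free. Point: its centre, 50 mm above its underside. The moulds are alike; any order, either way round.
- mould_2_mid (a point): Plaster mould upright on the table: off-white block 60 mm wide (its x), 46 mm thick (y), 100 mm high (z), 0.3 kg, 26 mm pour hole in the top, a parting line in its x-z plane, two black rubber bands. Best gripped across its 60 mm width near the top, so that its broad 60 x 100 mm faces stay free. Point: its centre, 50 mm above its underside. The moulds are alike; any order, either way round.
- mould_3_mid (a point): Plaster mould upright on the table: off-white block 60 mm wide (its x), 46 mm thick (y), 100 mm high (z), 0.3 kg, 26 mm pour hole in the top, a parting line in its x-z plane, two black rubber bands. Best gripped across its 60 mm width near the top, so that its broad 60 x 100 mm faces stay free. Point: its centre, 50 mm above its underside. The moulds are alike; any order, either way round.
- cup: Translucent plastic mixing cup, 95 mm across and 88 mm high, a bystander. Origin: centre of its underside.
- pot_a: Pigment pot with a dark screw cap, 42 mm across and 56 mm high, a bystander. Origin: centre of its underside.
- pot_b: Pigment pot with a light screw cap, 42 mm across and 56 mm high, a bystander. Origin: centre of its underside.
Things that resemble listed ones, but are neither listed nor needed, are in the scene too. What is shaped like the part that bears mould_2_mid but green is not meant.

How it is judged:
On the way, in this order (a step that is already met when the one before it is completed fails the run):
1. the clamp board has been slid back far enough for a row of four moulds (value of joint clamp above 0.15 m), for 0.2 s.
2. all four moulds stand upright on the rails, between the end board and the clamp board (x of mould_0_mid in the frame of rack between -0.009 and 0.009 m and z of mould_0_mid in the frame of rack between 0.1 and 0.11 m and y of mould_0_mid in the frame of rack between -0.045 and 0.152 m and angle between each of mould_0_mid, mould_1_mid, mould_2_mid, mould_3_mid's own z axis and vertical below 0.07 rad and x of mould_1_mid in the frame of rack between -0.009 and 0.009 m and z of mould_1_mid in the frame of rack between 0.1 and 0.11 m and y of mould_1_mid in the frame of rack between -0.045 and 0.152 m and x of mould_2_mid in the frame of rack between -0.009 and 0.009 m and z of mould_2_mid in the frame of rack between 0.1 and 0.11 m and y of mould_2_mid in the frame of rack between -0.045 and 0.152 m and x of mould_3_mid in the frame of rack between -0.009 and 0.009 m and z of mould_3_mid in the frame of rack between 0.1 and 0.11 m and y of mould_3_mid in the frame of rack between -0.045 and 0.152 m), for 0.3 s.
At the end, for the whole second after the job is handed in: All four moulds stand upright (4 degrees) on the two rails, within 9 mm of the centre line and square to the rack (5 degrees), and the clamp board holds the row against the end board with no more than 4 mm of play in all; everything released (all of step 2 and angle between the x axis of each of mould_0_mid, mould_1_mid, mould_2_mid, mould_3_mid and the x axis of rack, either way round below 0.09 rad and value of joint clamp between 0.138 and 0.148 m); the robot touches nothing.
It fails at once if the mixing cup is shifted by more than 25 mm or tipped (distance of cup from where it was at the start of the episode above 0.025 m or angle between cup's own z axis and vertical above 0.4 rad).
It fails at once if the first pigment pot is shifted by more than 25 mm or tipped (distance of pot_a from where it was at the start of the episode above 0.025 m or angle between pot_a's own z axis and vertical above 0.4 rad).
It fails at once if the second pigment pot is shifted by more than 25 mm or tipped (distance of pot_b from where it was at the start of the episode above 0.025 m or angle between pot_b's own z axis and vertical above 0.4 rad).
It fails at once if a mould is knocked over or tilted by more than 35 degrees (angle between any of mould_0_mid, mould_1_mid, mould_2_mid, mould_3_mid's own z axis and vertical above 0.6 rad).
It fails at once if a mould is dropped (falls freely from more than about 10 mm) ((contact force between the fingers and mould_0 below 0.1 N and linear speed of mould_0 above 0.45 m/s) or (contact force between the fingers and mould_1 below 0.1 N and linear speed of mould_1 above 0.45 m/s) or (contact force between the fingers and mould_2 below 0.1 N and linear speed of mould_2 above 0.45 m/s) or (contact force between the fingers and mould_3 below 0.1 N and linear speed of mould_3 above 0.45 m/s)).
It also fails if it takes over 72 s, if anything falls off the work surface, if the arm or the gripper's body presses on something with over 40 N, if the wrist force passes 120 N, or if a joint passes its speed limit or range.

ROBOT

A 7-joint arm with a two-finger parallel gripper is mounted at the origin on a cart in front of the work surface, level with it; the furniture and walls round the work are solid. World frame = base frame: x ahead of the robot, y to its left, z up, the work surface at z = 0. Lengths are in m, angles in rad, forces in N, time in s.
With the tool pointing down it reaches from about 0.4 to 0.85 m from the base axis. Payload 4.5 kg.
Tool frame: the origin (TCP) lies midway between the tips of the shut fingers; the grasp point (between the pads) lies 19 mm behind it; z points along the fingers, y is the line along which they close (so a half turn about z gives the same grasp; the last joint's range is limited). The gripper opens to 88 mm and grips with 3 to 60 N. Pads are 18 mm wide; open, the fingers measure 123 mm over their backs; the gripper's body (75 mm by 187 mm) begins 45 mm behind the grasp point.
Start: joints at [-1.099, 0.689, -0.195, 1.565, 0.157, 0.902, -0.215], TCP at [0.265, 0.566, 0.216] pointing down, gripper open.
Joint ranges: [-3.01, 3.01], [-0.46, 2.08], [-1.47, 1.51], [0.13, 2.56], [-1, 4.14], [0.04, 2.09], [-2.66, 2.66]. Speed limits (rad/s): [2.57, 2.57, 3.14, 3.14, 3.14, 3.14, 3.14].

INTERFACE

Orientations are given as a unit quaternion [x, y, z, w].
In Python, from plant import get_state, viewer, workorder gives the robot as it stands. The module is installed in compiled form; this text tells all that it offers.
- The arm moves only by the tool step_arm, never from a script. Its argument "motion" is a list of rows, each an object of numbers: "wx", "wy", "wz": the turn, a rotation vector about the tool's x, y, z each as a share of 180 degrees, from -1 to 1; "dx", "dy", "dz": the shift along the tool's x, y, z each as a share of 8 cm, from -1 to 1; "claw": the finger opening in mm, from 0 to 88.1. A call has 1 to 8 rows; each row is the pose to reach, as a shift and turn from the pose commanded when the call began, along the tool's axes at that moment, turning the shorter way round; what a row does not reach only later rows make up. A row lasts 1/10 s, in which the tool goes at most 50 mm and 8.59 degrees, less where a joint would pass 70% of its speed; a pose out of reach is approached as far as the arm can. A call with a number of a shift or a turn outside -1 to 1 is refused whole. A call with a gripper value outside its range is refused whole. The fingers move at their own pace and stop on an object; "force" is the grip in N (left out, the last holds). Time passes only in rows, so rows that repeat a pose let the fingers close. It gives the time, the measured TCP pose, the force, the opening and the grip force at its end, in the units of the state.
- get_state(): the state, without advancing time (a new reading comes with each control period).
- viewer.snapshot(name): name is "scene" or "side" or "wrist"; returns (picture, depth): 480x640x3 uint8, red, green, blue; 480x640 float32, m along the optical axis (not along the pixel's ray), 0 where there is no reading.
- viewer.calibration(name): a dict with "vfov" (degrees; the focal length in pixels is half the picture's height over the tangent of half this angle, whatever the lens; pixels are square), "cx", "cy" (the principal point, pixels), "extrinsics" (4x4, takes a point from camera to world coordinates). Camera axes: x right, y down, z forward; pixel columns grow to the right and rows downward; lengths in m; the calibration is good to about 2 mm. A picture is of the moment at which its call begins: read the wrist's pose just before it. calibration takes no time and is no camera call; for the wrist camera it gives the pose at the moment of the call.
- workorder.finish_job(): hands the job in; it is judged then, once.
The state is a dict: "clock": time; "q": joint angles; "qd": joint speeds; "joint_torque": joint torques, N m; "tool_pos": TCP position; "eef_rot": TCP orientation; "contact_force": force on the tool from outside, world axes, zero at the start; "moment": the same for the moment, N m; "opening": opening from 0.0 (shut) to 1.0 (fully open); "finger_force": force on a finger pad.
Only numpy, scipy, OpenCV 4.12 (cv2) and the standard library are available. Lean on these libraries where they do the work, as an engineer would, in place of code of your own. Each camera call takes 0.05 s, during which the arm holds its last target. There are 200 camera calls.

## Working session

There is one attempt and no reset: what is moved stays moved. The work goes in short steps, Python scripts to look and compute and a tool call to move; the robot and the scene stay as the last step left them, time stands still between calls to the robot, and variables do not carry over. Pictures are saved under pics/ and viewed, at most 10 in all, crops included, and the job is handed in when it is done.

Besides the shell and the picture viewer there is one more tool, called after "Call:" as a command line: name --argument value ..., lists and objects as JSON in quotes. step_arm: Moves the arm, as the interface text tells. Shift numbers are shares of 8 cm and turn numbers shares of 180 degrees, none past 1 either way. Its arguments: {"type":"object","properties":{"motion":{"type":"array","items":{"type":"object","properties":{"wx":{"type":"number","minimum":-1,"maximum":1},"wy":{"type":"number","minimum":-1,"maximum":1},"wz":{"type":"number","minimum":-1,"maximum":1},"dx":{"type":"number","minimum":-1,"maximum":1},"dy":{"type":"number","minimum":-1,"maximum":1},"dz":{"type":"number","minimum":-1,"maximum":1},"claw":{"type":"number"}}}},"force":{"type":"number"}},"required":["motion"]}

```bash
mkdir -p pics; python3 - <<'E'
from plant import get_state, viewer
import cv2,numpy as np
print(get_state())
for n in("scene","side"):
    p,d=viewer.snapshot(n); c=viewer.calibration(n); print(n,c)
    cv2.imwrite(f"pics/{n}0.png",p[:,:,::-1]); np.save(f"{n}0.npy",d); np.save(f"{n}0p.npy",p); print((d>0).mean())
E
```

```text
{'clock': 0.0, 'q': array([-1.0991778 ,  0.68997303, -0.19449199,  1.56636129,  0.15734319,
        0.90254531, -0.21509131]), 'qd': array([-2.06236459e-03,  2.95669294e-04,  2.62828890e-04,  9.67274178e-05,
       -1.89532780e-03,  2.37410716e-03, -1.22324696e-03]), 'joint_torque': array([-3.40578772e-04, -5.27562046e+01, -1.26696356e+00, -1.53431010e+01,
       -5.26156614e-02,  6.32193260e-03,  1.52779421e-04]), 'tool_pos': array([0.26475583, 0.56538341, 0.21551179]), 'eef_rot': array([ 2.17113679e-01,  9.76145868e-01, -9.39667508e-04, -1.10023346e-04]), 'contact_force': array([0.23415035, 0.3386016 , 0.62567064]), 'moment': array([-0.00251275, -0.06031056, -0.03953241]), 'finger_force': 0.0, 'opening': 1.000332457175189}
scene {'vfov': 44.85556165036451, 'cx': 314.8555236850355, 'cy': 237.4898729696313, 'extrinsics': array([[ 0.68840528, -0.31994158,  0.65094974, -0.44898251],
       [-0.72498576, -0.33100867,  0.60401068, -0.91530701],
       [ 0.02222188, -0.88773343, -0.45982121,  0.7459113 ],
       [ 0.        ,  0.        ,  0.        ,  1.        ]])}
0.8512565104166666
side {'vfov': 48.89850215985323, 'cx': 318.754177267303, 'cy': 243.94452806739181, 'extrinsics': array([[ 0.98331443, -0.06451137,  0.1700912 ,  0.27402047],
       [-0.18053547, -0.46095867,  0.86886365, -1.03991894],
       [ 0.02235342, -0.88507366, -0.46491391,  0.65471075],
       [ 0.        ,  0.        ,  0.        ,  1.        ]])}
0.8284700520833334
```

View pics/scene0.png

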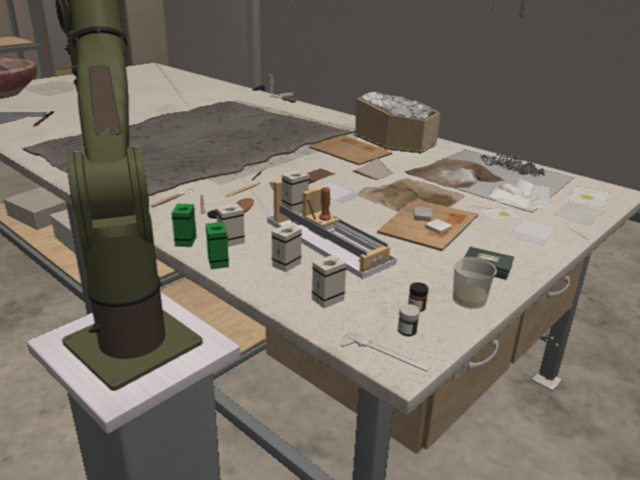

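View pics/side0.png

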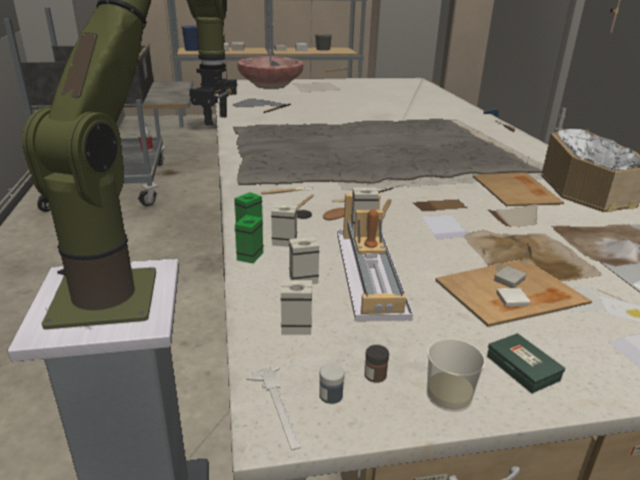

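The pictures show three off-white moulds (side pixels ~(284,225), (304,260), (296,308)), two green decoys at (248,225), and the rack with its end board at (352,215) and handle at (372,232). The pots are at (332,383) and (377,363), the cup at (452,373). Next I'll build a top-down map from depth.

```bash
cat > h.py <<'E'
import numpy as np,cv2
from plant import viewer,get_state
def cloud(p,d,c):
    f=240/np.tan(np.radians(c["vfov"]/2)); v,u=np.mgrid[:480,:640]
    P=np.stack([(u-c["cx"])*d/f,(v-c["cy"])*d/f,d],-1).reshape(-1,3)
    E=c["extrinsics"]; W=P@E[:3,:3].T+E[:3,3]; ok=d.reshape(-1)>0
    return W[ok],p.reshape(-1,3)[ok]
E
python3 - <<'E'
from h import *
Ws=[];Cs=[]
for n in("scene","side"):
    W,C=cloud(np.load(n+"0p.npy"),np.load(n+"0.npy"),viewer.calibration(n))
    m=(W[:,0]>.2)&(W[:,0]<.95)&(W[:,1]>-.6)&(W[:,1]<.45)&(W[:,2]>-.05)&(W[:,2]<.25)
    W=W[m];C=C[m];Ws.append(W);Cs.append(C)
    t=W[(abs(W[:,2])<.02)];print(n,len(W),"table z",np.median(t[:,2]))
    im=np.zeros((600,800,3),np.uint8)  # 800px = y -0.6..0.45 ; u right = -y ; v down=-x
    S=750
    o=np.argsort(W[:,2]);
    u=((.45-W[o,1])*S).astype(int);v=((.95-W[o,0])*S).astype(int)
    for a in(0,1):
        for b in (0,1): im[np.clip(v+a,0,599),np.clip(u+b,0,799)]=C[o][:,::-1]
    cv2.imwrite(f"pics/top_{n}.png",im)
    # clusters at mould top height
    for lo,hi in((.088,.11),(.12,.145),(.145,.17)):
        k=(W[:,2]>lo)&(W[:,2]<hi); g=np.zeros((600,800),np.uint8)
        g[np.clip(((.95-W[k,0])*S).astype(int),0,599),np.clip(((.45-W[k,1])*S).astype(int),0,799)]=255
        g=cv2.morphologyEx(g,cv2.MORPH_CLOSE,np.ones((7,7)))
        N,l,st,ce=cv2.connectedComponentsWithStats(g)
        for i in range(1,N):
            if st[i,4]<60: continue
            pts=np.argwhere(l==i)[:,::-1].astype(np.float32); r=cv2.minAreaRect(pts)
            cx,cy=r[0]
            kk=k.nonzero()[0]; lab=l[np.clip(((.95-W[kk,0])*S).astype(int),0,599),np.clip(((.45-W[kk,1])*S).astype(int),0,799)]==i
            print(n,lo,"xy",round(.95-cy/S,4),round(.45-cx/S,4),"size",np.round(np.array(r[1])/S,3),"ang",round(r[2],1),"z",np.median(W[kk[lab],2]).round(3),"rgb",C[kk[lab]].mean(0).astype(int),lab.sum())
E
python3 -c "
import cv2,numpy as np
a=cv2.imread('pics/top_side.png')[60:560,150:650]
b=cv2.imread('pics/top_scene.png')[60:560,150:650]
cv2.imwrite('pics/tops.png',cv2.resize(np.hstack([a,b]),(800,400)))"
```

```text
scene 53389 table z 0.001024156356112249
scene 0.088 xy 0.674 -0.3901 size [0.014 0.059] ang 70.7 z 0.089 rgb [125 125 113] 31
scene 0.088 xy 0.6058 0.0834 size [0.061 0.036] ang 72.6 z 0.099 rgb [105  88  66] 145
scene 0.088 xy 0.5971 0.1677 size [0.043 0.087] ang 54.9 z 0.1 rgb [104  95  83] 217
scene 0.088 xy 0.6027 0.028 size [0.019 0.019] ang 45.0 z 0.099 rgb [85 58 39] 56
scene 0.088 xy 0.4427 0.012 size [0.065 0.051] ang 85.0 z 0.099 rgb [144 137 126] 339
scene 0.088 xy 0.4214 0.2056 size [0.057 0.061] ang 17.5 z 0.098 rgb [145 138 126] 285
scene 0.088 xy 0.3997 -0.1726 size [0.055 0.066] ang 11.6 z 0.099 rgb [146 139 127] 440
scene 0.088 xy 0.3352 0.2926 size [0.069 0.048] ang 50.7 z 0.098 rgb [ 44 101  53] 263
scene 0.088 xy 0.3261 0.1405 size [0.065 0.048] ang 31.0 z 0.099 rgb [ 43 102  53] 301
scene 0.12 xy 0.6068 0.1647 size [0.055 0.098] ang 51.3 z 0.132 rgb [101  92  80] 280
scene 0.12 xy 0.6126 0.0824 size [0.023 0.069] ang 5.4 z 0.132 rgb [140 117  87] 152
scene 0.12 xy 0.601 0.0259 size [0.019 0.025] ang 37.6 z 0.134 rgb [80 53 35] 81
scene 0.145 xy 0.6248 0.1649 siz
[... 996 characters left out ...]
0 z 0.099 rgb [ 53 108  58] 275
side 0.088 xy 0.328 0.1397 size [0.066 0.051] ang 31.0 z 0.099 rgb [ 45 106  53] 334
side 0.12 xy 0.6215 0.1426 size [0.02  0.063] ang 18.9 z 0.133 rgb [106 101  93] 228
side 0.12 xy 0.6397 0.0806 size [0.014 0.023] ang 76.0 z 0.134 rgb [153 128  92] 47
side 0.12 xy 0.6057 0.0241 size [0.016 0.025] ang 26.6 z 0.134 rgb [94 67 47] 103
side 0.12 xy 0.5987 0.084 size [0.036 0.02 ] ang 90.0 z 0.132 rgb [143 121  88] 116
side 0.12 xy 0.5907 0.186 size [0.037 0.017] ang 0.0 z 0.13 rgb [146 125  92] 61
side 0.145 xy 0.6258 0.1629 size [0.054 0.062] ang 7.4 z 0.155 rgb [156 150 137] 272
side 0.145 xy 0.608 0.028 size [0.023 0.02 ] ang 90.0 z 0.154 rgb [125  86  57] 90
```

View pics/tops.png

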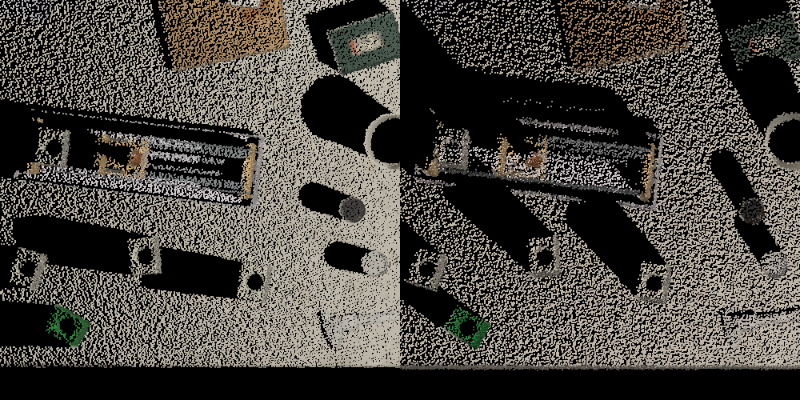

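```bash
python3 - <<'E'
from h import *
for n in("scene","side"):
    W,C=cloud(np.load(n+"0p.npy"),np.load(n+"0.npy"),viewer.calibration(n))
    a=np.radians(8.5); ex=np.array([np.cos(a),-np.sin(a)]);ey=np.array([np.sin(a),np.cos(a)]); o=np.array([.604,.027])
    X=(W[:,:2]-o)@ex;Y=(W[:,:2]-o)@ey
    # rail points below the clamp, histogram in X
    m=(abs(X)<.08)&(Y<-.03)&(Y>-.17)&(W[:,2]>.03)&(W[:,2]<.08)
    h,e=np.histogram(X[m],np.arange(-.08,.081,.004)); print(n,list(zip((e[:-1]*1000).astype(int),h)))
    z=np.histogram(W[m,2],np.arange(.03,.08,.005));print(z[0])
    for lo,hi,zl,zh in((-.06,-.02,.058,.07),(.02,.06,.058,.07),(-.06,-.02,.05,.058),(.02,.06,.05,.058),(-.08,-.05,.004,.03),(.05,.08,.004,.03)):
        k=(X>lo)&(X<hi)&(Y<-.03)&(Y>-.17)&(W[:,2]>zl)&(W[:,2]<zh)
        if k.sum()>20:
            q=W[k,:2].astype(np.float32);vx,vy,x0,y0=cv2.fitLine(q,cv2.DIST_HUBER,0,.001,.001).ravel()
            print(lo,zl,k.sum(),"ang",np.degrees(np.arctan(vx/vy)).round(2),"Xmed",np.median(X[k]).round(4))
    # boards ends
    k=(abs(X)<.03)&(Y>-.25)&(Y<.25)&(W[:,2]>.07)
    h,e=np.histogram(Y[k],np.arange(-.25,.25,.01));print(list(zip((e[:-1]*1000).round().astype(int),h)))
E
```

```text
scene [(np.int64(-80), np.int64(0)), (np.int64(-76), np.int64(0)), (np.int64(-72), np.int64(0)), (np.int64(-67), np.int64(0)), (np.int64(-63), np.int64(0)), (np.int64(-59), np.int64(0)), (np.int64(-55), np.int64(0)), (np.int64(-51), np.int64(0)), (np.int64(-47), np.int64(0)), (np.int64(-43), np.int64(0)), (np.int64(-39), np.int64(9)), (np.int64(-35), np.int64(114)), (np.int64(-31), np.int64(178)), (np.int64(-27), np.int64(36)), (np.int64(-23), np.int64(2)), (np.int64(-19), np.int64(2)), (np.int64(-15), np.int64(10)), (np.int64(-11), np.int64(3)), (np.int64(-7), np.int64(0)), (np.int64(-3), np.int64(0)), (np.int64(0), np.int64(0)), (np.int64(4), np.int64(0)), (np.int64(8), np.int64(2)), (np.int64(12), np.int64(22)), (np.int64(16), np.int64(24)), (np.int64(20), np.int64(13)), (np.int64(24), np.int64(29)), (np.int64(28), np.int64(41)), (np.int64(32), np.int64(40)), (np.int64(36), np.int64(66)), (np.int64(40), np.int64(116)), (np.int64(44), np.int64(33)), (np.int64(48), np.int64(2)), (np.int64(52), np.int64(0)), (np.int64(56), np.int64(0)), (np.int64(60), np.int64(0)), (np.int64(64), np.
[... 4098 characters left out ...]
0)), (np.int64(10), np.int64(33)), (np.int64(20), np.int64(46)), (np.int64(30), np.int64(47)), (np.int64(40), np.int64(186)), (np.int64(50), np.int64(188)), (np.int64(60), np.int64(16)), (np.int64(70), np.int64(0)), (np.int64(80), np.int64(0)), (np.int64(90), np.int64(0)), (np.int64(100), np.int64(3)), (np.int64(110), np.int64(372)), (np.int64(120), np.int64(68)), (np.int64(130), np.int64(38)), (np.int64(140), np.int64(47)), (np.int64(150), np.int64(69)), (np.int64(160), np.int64(18)), (np.int64(170), np.int64(0)), (np.int64(180), np.int64(0)), (np.int64(190), np.int64(0)), (np.int64(200), np.int64(0)), (np.int64(210), np.int64(0)), (np.int64(220), np.int64(0)), (np.int64(230), np.int64(0))]
```

Call:
step_arm --motion '[{"dx": -0.5,"dy": -0.5,"dz": -0.5,"wz": 0.04},{"dx": -1,"dy": -1,"dz": -1,"wz": 0.09},{"dx": -1,"dy": -1,"dz": -1,"wz": 0.14},{"dx": -1,"dy": -1,"dz": -1,"wz": 0.18},{"dx": -1,"dy": -1,"dz": -1,"wz": 0.23},{"dx": -1,"dy": -1,"dz": -1,"wz": 0.28},{"dx": -1,"dy": -1,"dz": -1,"wz": 0.32},{"dx": -1,"dy": -1,"dz": -1,"wz": 0.36}]'

```text
$.motion[0]: bad value
```

Call:
step_arm --motion '[{"dx": -1,"dy": -1,"dz": -1,"wx": 0,"wy": 0,"wz": 0.378,"claw": 88},{"dx": -1,"dy": -1,"dz": -1,"wx": 0,"wy": 0,"wz": 0.378,"claw": 88},{"dx": -1,"dy": -1,"dz": -1,"wx": 0,"wy": 0,"wz": 0.378,"claw": 88},{"dx": -1,"dy": -1,"dz": -1,"wx": 0,"wy": 0,"wz": 0.378,"claw": 88},{"dx": -1,"dy": -1,"dz": -1,"wx": 0,"wy": 0,"wz": 0.378,"claw": 88},{"dx": -1,"dy": -1,"dz": -1,"wx": 0,"wy": 0,"wz": 0.378,"claw": 88},{"dx": -1,"dy": -1,"dz": -1,"wx": 0,"wy": 0,"wz": 0.378,"claw": 88},{"dx": -1,"dy": -1,"dz": -1,"wx": 0,"wy": 0,"wz": 0.378,"claw": 88}]'

```text
clock: 0.9
tool_pos: [0.3032, 0.4594, 0.296]
eef_rot: [0.728, 0.685, -0.0, 0.0]
contact_force: [-0.8, -0.5, 0.6]
opening: 1.0
finger_force: 0.0
```

Call:
step_arm --motion '[{"dx": -1,"dy": 0.7,"dz": 0,"wx": 0,"wy": 0,"wz": 0.02,"claw": 88},{"dx": -1,"dy": 0.7,"dz": 0,"wx": 0,"wy": 0,"wz": 0.02,"claw": 88},{"dx": -1,"dy": 0.7,"dz": 0,"wx": 0,"wy": 0,"wz": 0.02,"claw": 88}]'

```text
clock: 1.2
tool_pos: [0.3593, 0.3695, 0.2963]
eef_rot: [0.751, 0.66, -0.001, 0.003]
contact_force: [0.1, -0.5, 0.7]
opening: 0.997
finger_force: 0.0
```

Call:
step_arm --motion '[{"dx": -1,"dy": 0.7,"dz": 0,"wx": 0,"wy": 0,"wz": 0,"claw": 88},{"dx": -1,"dy": 0.7,"dz": 0,"wx": 0,"wy": 0,"wz": 0,"claw": 88},{"dx": -1,"dy": 0.7,"dz": 0,"wx": 0,"wy": 0,"wz": 0,"claw": 88}]'

```text
clock: 1.5
tool_pos: [0.4046, 0.2836, 0.2964]
eef_rot: [0.751, 0.66, -0.001, 0.002]
contact_force: [-0.2, -0.5, -0.5]
opening: 0.996
finger_force: 0.0
```

Call:
step_arm --motion '[{"dx": -1,"dy": 0.7,"dz": 0,"wx": 0,"wy": 0,"wz": 0,"claw": 88},{"dx": -1,"dy": 0.7,"dz": 0,"wx": 0,"wy": 0,"wz": 0,"claw": 88},{"dx": -1,"dy": 0.7,"dz": 0,"wx": 0,"wy": 0,"wz": 0,"claw": 88}]'

```text
clock: 1.8
tool_pos: [0.4505, 0.1979, 0.2964]
eef_rot: [0.751, 0.66, -0.001, 0.002]
contact_force: [-0.3, -0.5, 0.4]
opening: 0.998
finger_force: 0.0
```

Call:
step_arm --motion '[{"dx": -1,"dy": 0.7,"dz": 0,"wx": 0,"wy": 0,"wz": 0,"claw": 88},{"dx": -1,"dy": 0.7,"dz": 0,"wx": 0,"wy": 0,"wz": 0,"claw": 88},{"dx": -1,"dy": 0.7,"dz": 0,"wx": 0,"wy": 0,"wz": 0,"claw": 88},{"dx": -1,"dy": 0.7,"dz": 0,"wx": 0,"wy": 0,"wz": 0,"claw": 88}]'

```text
clock: 2.2
tool_pos: [0.4938, 0.1186, 0.296]
eef_rot: [0.748, 0.664, -0.0, -0.0]
contact_force: [-1.1, 1.1, -0.0]
opening: 1.001
finger_force: 0.0
```

```bash
python3 - <<'E'
from h import *
s=get_state();print(s["clock"],s["tool_pos"],s["eef_rot"],s["q"].round(2))
c=viewer.calibration("wrist");p,d=viewer.snapshot("wrist")
print(c["extrinsics"].round(3),c["vfov"],(d>0).mean())
cv2.imwrite("pics/w1.png",p[:,:,::-1]);np.savez("w1.npz",p=p,d=d,E=c["extrinsics"])
E
```

```text
2.2 [0.49381757 0.11856943 0.29604524] [ 7.48167920e-01  6.63509328e-01 -1.52233439e-04 -3.35937655e-04] [-0.44  0.44  0.17  1.81 -0.09  0.9  -0.35]
[[ 0.993 -0.116 -0.032  0.502]
 [-0.121 -0.959 -0.256  0.183]
 [-0.001  0.258 -0.966  0.464]
 [ 0.     0.     0.     1.   ]] 60.91855367664226 0.9958951822916666
```

View pics/w1.png

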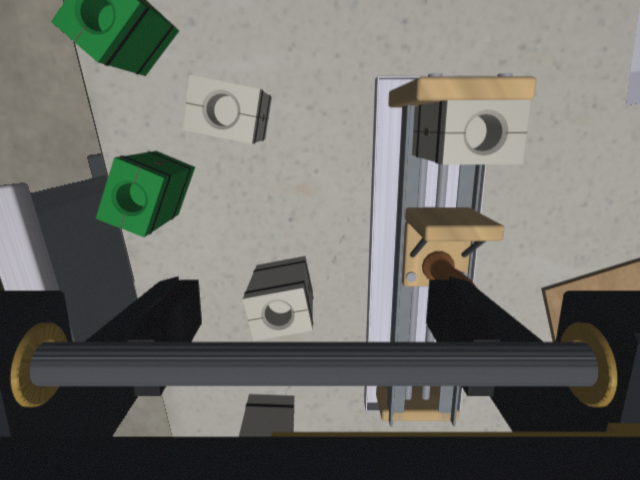

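The wrist view shows mould B at (225,110), mould A at (278,312), mould_0 at (487,130), the clamp handle at (440,265) and the end board at (462,92). The rails run nearly vertically in the picture, so the tool's yaw matches the rack.

```bash
cat >> h.py <<'E'
def rects(p,d,c,lo,hi,minn=300):
    f=240/np.tan(np.radians(c["vfov"]/2)); v,u=np.mgrid[:480,:640]
    P=np.stack([(u-c["cx"])*d/f,(v-c["cy"])*d/f,d],-1); E=c["extrinsics"]; W=P@E[:3,:3].T+E[:3,3]
    m=((W[...,2]>lo)&(W[...,2]<hi)&(d>0)).astype(np.uint8)
    N,l,st,_=cv2.connectedComponentsWithStats(cv2.morphologyEx(m,cv2.MORPH_OPEN,np.ones((3,3))))
    for i in range(1,N):
        if st[i,4]<minn: continue
        k=l==i; w=W[k]; r=cv2.minAreaRect((w[:,:2]*1000).astype(np.float32)); (a,b)=r[1]; t=r[2]
        t=t if a>b else t+90   # direction of long side from world x
        t=(t+90)%180-90
        print("rect xy",np.round(np.array(r[0]),1),"size",np.round(sorted(r[1]),1),"long dir",round(t,1),"z",round(float(np.median(w[:,2])*1000),1),"rgb",p[k].mean(0).astype(int),"pix",st[i,:2]+st[i,2:4]//2)
    return W
E
python3 - <<'E'
from h import *
z=np.load("w1.npz");c=viewer.calibration("wrist");c["extrinsics"]=z["E"]
for lo,hi in((.092,.106),(.127,.142),(.149,.158),(.158,.166)):
    print(lo);W=rects(z["p"],z["d"],c,lo,hi,120)
# rail lines: tops z .06-.068, tray edge
for (lo,hi) in((.060,.070),):
    m=(W[...,2]>lo)&(W[...,2]<hi)&(W[...,0]>.5)
    w=W[m];a=np.radians(6.8);X=w[:,0]*np.cos(a)-w[:,1]*np.sin(a)
    h,e=np.histogram(X,np.arange(.54,.66,.002));print([(int(round(x*1000)),int(y)) for x,y in zip(e,h) if y])
    for s in (-1,1):
        k=(X<.6) if s<0 else (X>.6)
        v=cv2.fitLine(w[k,:2].astype(np.float32),cv2.DIST_HUBER,0,.001,.001).ravel();print(s,k.sum(),np.degrees(np.arctan(v[0]/v[1])),np.median(X[k]))
E
```

```text
0.092
rect xy [337.4 291.6] size [47.6 60.3] long dir 40.9 z 99.4 rgb [ 35 109  54] pix [97 31]
rect xy [425.1 205.2] size [46.1 60.5] long dir -18.2 z 99.5 rgb [172 169 160] pix [222 109]
rect xy [596.7 163.5] size [ 1.3 40.7] long dir 82.7 z 99.6 rgb [61 61 57] pix [425 134]
rect xy [329.1 139.7] size [47.1 60.7] long dir 59.7 z 99.4 rgb [ 38 114  57] pix [131 197]
rect xy [594.1  89.8] size [10.4 27.3] long dir 19.8 z 98.5 rgb [68 59 45] pix [427 221]
rect xy [445.4   9.8] size [47.4 60.5] long dir 4.3 z 99.3 rgb [166 164 156] pix [278 313]
0.127
rect xy [629.2 194.6] size [17.6 91.6] long dir -7.0 z 132.4 rgb [175 150 111] pix [476  89]
rect xy [596.9 165.9] size [ 1.6 45.6] long dir 83.0 z 133.8 rgb [46 45 43] pix [437 132]
rect xy [636.  161.2] size [10.7 25.7] long dir 82.9 z 134.7 rgb [67 66 63] pix [488 132]
rect xy [615.7  81.9] size [14.2 65.6] long dir -6.8 z 136.2 rgb [155 132  98] pix [463 232]
0.149
rect xy [627.2 162.2] size [45.9 61.7] long dir -7.0 z 154.4 rgb [171 168 160] pix [486 132]
0.158
[(554, 4), (556, 36), (558, 2), (562, 49), (564, 715), (566, 246), (568, 198), (570, 110), (572, 207), (574, 78), (576, 58), (578, 58), (580, 55), (582, 63), (584, 58), (586, 52), (588, 46), (590, 41), (592, 37), (594, 33), (596, 18), (598, 15), (600, 22), (602, 17), (604, 16), (606, 13), (608, 21), (610, 15), (612, 23), (614, 23), (616, 33), (618, 34), (620, 39), (622, 42), (624, 52), (626, 41), (628, 39), (630, 44), (632, 34), (634, 14), (636, 244), (638, 192), (640, 7)]
-1 2179 6.114396 0.5690482142811785
1 965 4.721734 0.6326519457545194
```

Call:
step_arm --motion '[{"dx": -0.25,"dy": 0.4,"dz": 0.25,"wx": 0,"wy": 0,"wz": 0,"claw": 88},{"dx": -0.5,"dy": 0.8,"dz": 0.5,"wx": 0,"wy": 0,"wz": 0,"claw": 88}]'

```text
clock: 2.45
tool_pos: [0.5529, 0.0753, 0.2563]
eef_rot: [0.745, 0.667, 0.001, -0.001]
contact_force: [1.4, 0.1, 0.5]
opening: 0.997
finger_force: 0.0
```

Call:
step_arm --motion '[{"dx": -0.2,"dy": 0.4,"dz": 0.1,"wx": 0,"wy": 0,"wz": 0,"claw": 88},{"dx": -0.41,"dy": 0.77,"dz": 0.25,"wx": 0,"wy": 0,"wz": 0,"claw": 88},{"dx": -0.41,"dy": 0.77,"dz": 0.25,"wx": 0,"wy": 0,"wz": 0,"claw": 88},{"dx": -0.41,"dy": 0.77,"dz": 0.25,"wx": 0,"wy": 0,"wz": 0,"claw": 88}]'

```text
clock: 2.85
tool_pos: [0.6093, 0.034, 0.2355]
eef_rot: [0.747, 0.665, -0.0, -0.001]
contact_force: [0.1, -0.3, -0.2]
opening: 0.998
finger_force: 0.0
```

```bash
cat >> h.py <<'E'
A=np.radians(6.9);CA,SA=np.cos(A),np.sin(A)
def uv(x,y): return np.array([x*CA-y*SA, x*SA+y*CA])*1000
def st():
    s=get_state();q=s["eef_rot"];yaw=2*np.degrees(np.arctan2(q[1],q[0]))-90
    print("t",round(s["clock"],2),"uv",uv(*s["tool_pos"][:2]).round(1),"z",(s["tool_pos"][2]*1000).round(1),"yaw",yaw.round(2),"op",(s["opening"]*88.1).round(1),"F",s["contact_force"].round(1),"ff",round(float(s["finger_force"]),1),"q",s["q"].round(2))
E
python3 -c "
from h import *
st()
c=viewer.calibration('wrist');p,d=viewer.snapshot('wrist')
W=rects(p,d,c,.152,.166,60)
cv2.imwrite('pics/w2.png',p[:,:,::-1])
m=(W[...,2]>.15)&(W[...,2]<.168)&(p[...,0]>1.25*p[...,2]);w=W[m];print(m.sum(),np.median(w,0),uv(*((w.max(0)+w.min(0))/2)[:2]))"
```

```text
Traceback (most recent call last):
  File "h.py", line 24, in st
    print("t",round(s["clock"],2),"uv",uv(*s["tool_pos"][:2]).round(1),"z",(s["tool_pos"][2]*1000).round(1),"yaw",yaw.round(2),"op",(s["opening"]*88.1).round(1),"F",s["contact_force"].round(1),"ff",round(float(s["finger_force"]),1),"q",s["q"].round(2))
                                                                                                                                    ^^^^^^^^^^^^^^^^^^^^^^^^^
AttributeError: 'float' object has no attribute 'round'
```

Call:
step_arm --motion '[{"dx": -0.04,"dy": 0,"dz": 0.4,"wx": 0,"wy": 0,"wz": 0,"claw": 88},{"dx": -0.04,"dy": 0,"dz": 0.8,"wx": 0,"wy": 0,"wz": 0,"claw": 88},{"dx": -0.04,"dy": 0,"dz": 0.8,"wx": 0,"wy": 0,"wz": 0,"claw": 88}]'

```text
clock: 3.15
tool_pos: [0.6055, 0.0316, 0.1693]
eef_rot: [0.746, 0.666, -0.003, -0.003]
contact_force: [-1.4, -0.0, -0.7]
opening: 0.999
finger_force: 0.0
```

Call:
step_arm --motion '[{"dx": 0,"dy": 0,"dz": 0.35,"wx": 0,"wy": 0,"wz": 0,"claw": 88},{"dx": 0,"dy": 0,"dz": 0.62,"wx": 0,"wy": 0,"wz": 0,"claw": 88},{"dx": 0,"dy": 0,"dz": 0.62,"wx": 0,"wy": 0,"wz": 0,"claw": 88},{"dx": 0,"dy": 0,"dz": 0.62,"wx": 0,"wy": 0,"wz": 0,"claw": 20},{"dx": 0,"dy": 0,"dz": 0.62,"wx": 0,"wy": 0,"wz": 0,"claw": 10},{"dx": 0,"dy": 0,"dz": 0.62,"wx": 0,"wy": 0,"wz": 0,"claw": 10},{"dx": 0,"dy": 0,"dz": 0.62,"wx": 0,"wy": 0,"wz": 0,"claw": 10},{"dx": 0,"dy": 0,"dz": 0.62,"wx": 0,"wy": 0,"wz": 0,"claw": 10}]' --force 40

```text
clock: 3.95
tool_pos: [0.6099, 0.0286, 0.1233]
eef_rot: [0.747, 0.664, 0.0, 0.0]
contact_force: [0.8, -0.8, -0.1]
opening: 0.575
finger_force: 0.0
```

```bash
sed -i 's/(s\["opening"\]\*88.1).round(1)/round(s["opening"]*88.1,1)/' h.py; python3 -c "
from h import *
st()"
```

```text
t 3.95 uv [602.1 101.7] z 123.3 yaw -6.72 op 50.6 F [ 0.8 -0.8 -0.1] ff 0.0 q [-0.19  0.79  0.12  1.7  -0.14  0.65 -0.11]
```

Call:
step_arm --motion '[{"dx": 0,"dy": 0,"dz": 0,"wx": 0,"wy": 0,"wz": 0,"claw": 10},{"dx": 0,"dy": 0,"dz": 0,"wx": 0,"wy": 0,"wz": 0,"claw": 10},{"dx": 0,"dy": 0,"dz": 0,"wx": 0,"wy": 0,"wz": 0,"claw": 10},{"dx": 0,"dy": 0,"dz": 0,"wx": 0,"wy": 0,"wz": 0,"claw": 10},{"dx": 0,"dy": 0,"dz": 0,"wx": 0,"wy": 0,"wz": 0,"claw": 10},{"dx": 0,"dy": 0,"dz": 0,"wx": 0,"wy": 0,"wz": 0,"claw": 10}]' --force 40

```text
clock: 4.55
tool_pos: [0.6097, 0.0285, 0.1227]
eef_rot: [0.747, 0.664, 0.0, 0.0]
contact_force: [0.1, -0.6, -0.1]
opening: 0.267
finger_force: 40.0
```

Call:
step_arm --motion '[{"dx": -0.12,"dy": 0,"dz": 0,"wx": 0,"wy": 0,"wz": 0,"claw": 10},{"dx": -0.27,"dy": 0,"dz": 0,"wx": 0,"wy": 0,"wz": 0,"claw": 10},{"dx": -0.45,"dy": 0,"dz": 0,"wx": 0,"wy": 0,"wz": 0,"claw": 10},{"dx": -0.63,"dy": 0,"dz": 0,"wx": 0,"wy": 0,"wz": 0,"claw": 10},{"dx": -0.8,"dy": 0,"dz": 0,"wx": 0,"wy": 0,"wz": 0,"claw": 10},{"dx": -0.8,"dy": 0,"dz": 0,"wx": 0,"wy": 0,"wz": 0,"claw": 10}]' --force 40

```text
clock: 5.15
tool_pos: [0.6018, -0.0375, 0.1227]
eef_rot: [0.748, 0.664, -0.0, 0.0]
contact_force: [0.7, -2.2, -0.5]
opening: 0.269
finger_force: 40.0
```

```bash
python3 -c "
from h import *
st()"
```

```text
t 5.15 uv [602.   35.1] z 122.7 yaw -6.85 op 23.7 F [ 0.7 -2.2 -0.5] ff 40.0 q [-0.07  0.78  0.1   1.73 -0.12  0.64 -0.02]
```

Call:
step_arm --motion '[{"dx": -0.12,"dy": 0,"dz": 0,"wx": 0,"wy": 0,"wz": 0,"claw": 10},{"dx": -0.27,"dy": 0,"dz": 0,"wx": 0,"wy": 0,"wz": 0,"claw": 10},{"dx": -0.45,"dy": 0,"dz": 0,"wx": 0,"wy": 0,"wz": 0,"claw": 10},{"dx": -0.63,"dy": 0,"dz": 0,"wx": 0,"wy": 0,"wz": 0,"claw": 10},{"dx": -0.72,"dy": 0,"dz": 0,"wx": 0,"wy": 0,"wz": 0,"claw": 10},{"dx": -0.72,"dy": 0,"dz": 0,"wx": 0,"wy": 0,"wz": 0,"claw": 10},{"dx": -0.72,"dy": 0,"dz": 0,"wx": 0,"wy": 0,"wz": 0,"claw": 10},{"dx": -0.72,"dy": 0,"dz": 0,"wx": 0,"wy": 0,"wz": 0,"claw": 10}]' --force 40

```text
clock: 5.95
tool_pos: [0.5951, -0.0937, 0.1227]
eef_rot: [0.748, 0.664, -0.001, 0.001]
contact_force: [-0.0, -2.7, -0.7]
opening: 0.27
finger_force: 40.0
```

Call:
step_arm --motion '[{"dx": 0,"dy": 0,"dz": 0,"wx": 0,"wy": 0,"wz": 0,"claw": 88},{"dx": 0,"dy": 0,"dz": 0,"wx": 0,"wy": 0,"wz": 0,"claw": 88},{"dx": 0,"dy": 0,"dz": 0,"wx": 0,"wy": 0,"wz": 0,"claw": 88},{"dx": 0,"dy": 0,"dz": -0.5,"wx": 0,"wy": 0,"wz": 0,"claw": 88},{"dx": 0,"dy": 0,"dz": -1,"wx": 0,"wy": 0,"wz": 0,"claw": 88},{"dx": 0,"dy": 0,"dz": -1,"wx": 0,"wy": 0,"wz": 0,"claw": 88}]' --force 40

```text
clock: 6.55
tool_pos: [0.5992, -0.0925, 0.208]
eef_rot: [0.747, 0.664, 0.004, 0.004]
contact_force: [-0.1, 0.2, -0.3]
opening: 0.791
finger_force: 0.0
```

```bash
python3 -c "
from h import *
st()
for x,y in ((445.4,9.8),(425.1,205.2),(400.5,-172)): print(uv(x/1e3,y/1e3).round(1))"
```

```text
t 6.55 uv [606.  -19.8] z 208.0 yaw -6.71 op 69.7 F [-0.1  0.2 -0.3] ff 0.0 q [ 0.02  0.67  0.11  1.66 -0.09  0.81  0.05]
[441.   63.2]
[397.4 254.8]
[ 418.3 -122.6]
```

Call:
step_arm --motion '[{"dx": 0.2,"dy": -0.5,"dz": 0,"wx": 0,"wy": 0,"wz": 0,"claw": 88},{"dx": 0.5,"dy": -1,"dz": 0,"wx": 0,"wy": 0,"wz": 0,"claw": 88}]'

```text
clock: 6.75
tool_pos: [0.52, -0.0438, 0.2025]
eef_rot: [0.748, 0.663, 0.0, 0.001]
contact_force: [-0.2, 1.6, -0.6]
opening: 0.971
finger_force: 0.0
```

Call:
step_arm --motion '[{"dx": 0.2,"dy": -0.5,"dz": 0,"wx": 0,"wy": 0,"wz": -0.03,"claw": 88},{"dx": 0.56,"dy": -1,"dz": 0,"wx": 0,"wy": 0,"wz": -0.062,"claw": 88},{"dx": 0.56,"dy": -1,"dz": 0,"wx": 0,"wy": 0,"wz": -0.062,"claw": 88},{"dx": 0.56,"dy": -1,"dz": 0,"wx": 0,"wy": 0,"wz": -0.062,"claw": 88},{"dx": 0.56,"dy": -1,"dz": 0,"wx": 0,"wy": 0,"wz": -0.062,"claw": 88}]'

```text
clock: 7.25
tool_pos: [0.4478, 0.0103, 0.2027]
eef_rot: [0.68, 0.734, 0.0, 0.001]
contact_force: [-1.5, -0.6, -0.2]
opening: 1.004
finger_force: 0.0
```

```bash
python3 - <<'E'
from h import *
st()
c=viewer.calibration('wrist');p,d=viewer.snapshot('wrist');cv2.imwrite('pics/w3.png',p[:,:,::-1])
rects(p,d,c,.09,.106,200)
E
```

```text
t 7.25 uv [443.3  64. ] z 202.7 yaw 4.36 op 88.4 F [-1.5 -0.6 -0.2] ff 0.0 q [-0.17  0.49  0.06  2.1  -0.05  0.55  0.01]
rect xy [325.6 133.9] size [47.2 47.6] long dir -30.2 z 99.4 rgb [ 34 103  52] pix [128  34]
rect xy [617.4 140.9] size [17.3 54.2] long dir -26.0 z 98.1 rgb [72 70 67] pix [601  25]
rect xy [445.5   9.4] size [46.6 60.2] long dir 4.1 z 99.4 rgb [167 165 157] pix [310 223]
rect xy [602.  -33.9] size [ 1.3 61. ] long dir -6.6 z 98.2 rgb [66 57 43] pix [520 298]
rect xy [ 403.6 -161.9] size [26.1 60.1] long dir -9.3 z 99.0 rgb [126 124 117] pix [242 420]
```

View pics/w3.png

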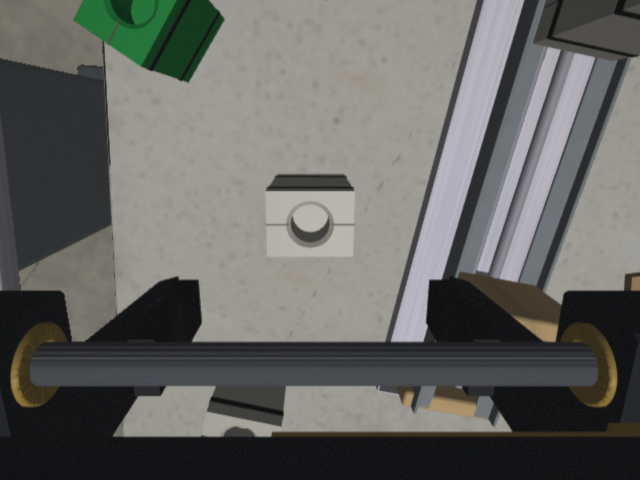

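Mould A is centred at (310,222), aligned with the tool, and its measured (445.5, 9.4) mm agrees with the first look. The clamp now stands back to about 0.18. Descending to grip.

Call:
step_arm --motion '[{"dx": -0.01,"dy": -0.03,"dz": 0.5,"wx": 0,"wy": 0,"wz": 0,"claw": 88},{"dx": -0.01,"dy": -0.03,"dz": 1,"wx": 0,"wy": 0,"wz": 0,"claw": 88},{"dx": -0.01,"dy": -0.03,"dz": 1,"wx": 0,"wy": 0,"wz": 0,"claw": 88}]'

```text
clock: 7.6
tool_pos: [0.4422, 0.0088, 0.1191]
eef_rot: [0.68, 0.733, -0.003, -0.003]
contact_force: [-0.3, 0.2, 0.5]
opening: 1.001
finger_force: 0.0
```

Call:
step_arm --motion '[{"dx": 0,"dy": 0,"dz": 0.5,"wx": 0,"wy": 0,"wz": 0,"claw": 88},{"dx": 0,"dy": 0,"dz": 0.87,"wx": 0,"wy": 0,"wz": 0,"claw": 80},{"dx": 0,"dy": 0,"dz": 0.87,"wx": 0,"wy": 0,"wz": 0,"claw": 50},{"dx": 0,"dy": 0,"dz": 0.87,"wx": 0,"wy": 0,"wz": 0,"claw": 50},{"dx": 0,"dy": 0,"dz": 0.87,"wx": 0,"wy": 0,"wz": 0,"claw": 50},{"dx": 0,"dy": 0,"dz": 0.87,"wx": 0,"wy": 0,"wz": 0,"claw": 50},{"dx": 0,"dy": 0,"dz": 0.87,"wx": 0,"wy": 0,"wz": 0,"claw": 50},{"dx": 0,"dy": 0,"dz": 0.87,"wx": 0,"wy": 0,"wz": 0,"claw": 50}]' --force 25

```text
clock: 8.4
tool_pos: [0.4455, 0.0096, 0.0548]
eef_rot: [0.679, 0.734, 0.001, 0.001]
contact_force: [1.2, -0.8, 8.6]
opening: 0.677
finger_force: 25.0
```

```bash
python3 -c "
from h import *
st()"
```

```text
t 8.4 uv [441.1  63.1] z 54.8 yaw 4.41 op 59.7 F [ 1.2 -0.8  8.6] ff 25.0 q [-0.13  0.79  0.01  2.23 -0.07  0.12  0.02]
```

Call:
step_arm --motion '[{"dx": 0,"dy": 0,"dz": -0.15,"wx": 0,"wy": 0,"wz": 0,"claw": 50},{"dx": 0,"dy": 0,"dz": -0.5,"wx": 0,"wy": 0,"wz": 0.02,"claw": 50},{"dx": 0,"dy": 0,"dz": -0.9,"wx": 0,"wy": 0,"wz": 0.063,"claw": 50},{"dx": 0,"dy": 0,"dz": -1,"wx": 0,"wy": 0,"wz": 0.063,"claw": 50},{"dx": 0,"dy": 0,"dz": -1,"wx": 0,"wy": 0,"wz": 0.063,"claw": 50}]'

```text
clock: 8.9
tool_pos: [0.4449, 0.0099, 0.1343]
eef_rot: [0.747, 0.664, 0.001, 0.001]
contact_force: [0.4, 0.4, -4.7]
opening: 0.676
finger_force: 25.0
```

Call:
step_arm --motion '[{"dx": 0.2,"dy": 0.25,"dz": -0.15,"wx": 0,"wy": 0,"wz": 0,"claw": 50},{"dx": 0.5,"dy": 0.65,"dz": -0.15,"wx": 0,"wy": 0,"wz": 0,"claw": 50},{"dx": 0.78,"dy": 1,"dz": -0.15,"wx": 0,"wy": 0,"wz": 0,"claw": 50}]'

```text
clock: 9.2
tool_pos: [0.5316, 0.0626, 0.1441]
eef_rot: [0.748, 0.664, -0.001, -0.0]
contact_force: [0.9, 0.1, -3.6]
opening: 0.677
finger_force: 25.0
```

Call:
step_arm --motion '[{"dx": 0.3,"dy": 0.4,"dz": 0,"wx": 0,"wy": 0,"wz": 0,"claw": 50},{"dx": 0.6,"dy": 0.8,"dz": 0,"wx": 0,"wy": 0,"wz": 0,"claw": 50},{"dx": 0.78,"dy": 1,"dz": 0,"wx": 0,"wy": 0,"wz": 0,"claw": 50},{"dx": 0.78,"dy": 1,"dz": 0,"wx": 0,"wy": 0,"wz": 0,"claw": 50},{"dx": 0.78,"dy": 1,"dz": 0,"wx": 0,"wy": 0,"wz": 0,"claw": 50},{"dx": 0.78,"dy": 1,"dz": 0,"wx": 0,"wy": 0,"wz": 0,"claw": 50}]'

```text
clock: 9.8
tool_pos: [0.6158, 0.1131, 0.1441]
eef_rot: [0.749, 0.663, -0.002, -0.001]
contact_force: [0.1, -0.1, -4.0]
opening: 0.677
finger_force: 25.0
```

```bash
python3 - <<'E'
from h import *
st()
c=viewer.calibration('wrist');p,d=viewer.snapshot('wrist');cv2.imwrite('pics/w4.png',p[:,:,::-1])
rects(p,d,c,.127,.145,150);print();rects(p,d,c,.149,.16,150);print();rects(p,d,c,.18,.21,150)
E
```

```text
t 9.8 uv [597.7 186.3] z 144.1 yaw -6.94 op 59.6 F [ 0.1 -0.1 -4. ] ff 25.0 q [-0.34  0.78  0.15  1.64 -0.16  0.74 -0.23]
rect xy [629.6 194.9] size [18.1 92.2] long dir -7.0 z 132.4 rgb [165 141 104] pix [322  81]
rect xy [628.5 156.7] size [15.5 26.9] long dir 13.5 z 136.7 rgb [64 63 60] pix [326 170]
rect xy [618.6 135.3] size [ 1.  59.9] long dir -6.8 z 139.6 rgb [77 76 72] pix [314 225]

rect xy [627.1 162.3] size [46.2 60.8] long dir -6.7 z 154.5 rgb [169 167 158] pix [327 162]
rect xy [618.8 135.4] size [ 1.  59.9] long dir -7.1 z 154.9 rgb [65 64 61] pix [313 235]
rect xy [615.5 107.3] size [19.8 19.9] long dir 37.7 z 156.9 rgb [165 162 154] pix [313 305]

rect xy [617.2 119.9] size [32.9 92.7] long dir -6.8 z 188.7 rgb [116 115 110] pix [314 297]
```

View pics/w4.png

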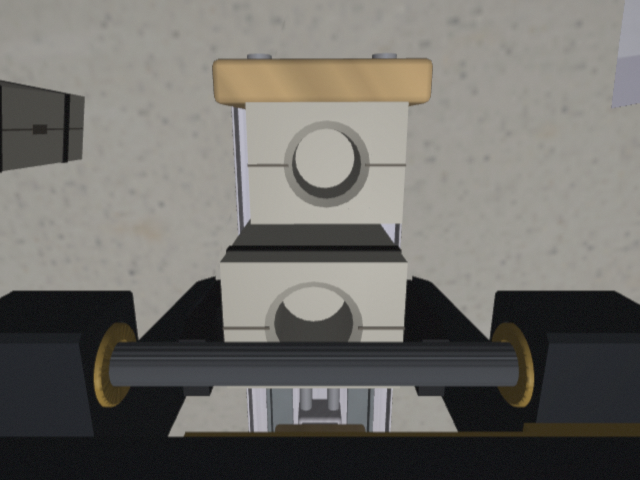

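The held mould sits centred behind mould_0 with a gap of about 5 mm and is roughly 3.5 mm off the centre line. I'll correct that and lower gently.

Call:
step_arm --motion '[{"dx": 0.03,"dy": 0.043,"dz": 0,"wx": 0,"wy": 0,"wz": 0,"claw": 50},{"dx": 0.03,"dy": 0.043,"dz": 0.1,"wx": 0,"wy": 0,"wz": 0,"claw": 50},{"dx": 0.03,"dy": 0.043,"dz": 0.25,"wx": 0,"wy": 0,"wz": 0,"claw": 50},{"dx": 0.03,"dy": 0.043,"dz": 0.35,"wx": 0,"wy": 0,"wz": 0,"claw": 50},{"dx": 0.03,"dy": 0.043,"dz": 0.38,"wx": 0,"wy": 0,"wz": 0,"claw": 50},{"dx": 0.03,"dy": 0.043,"dz": 0.39,"wx": 0,"wy": 0,"wz": 0,"claw": 50},{"dx": 0.03,"dy": 0.043,"dz": 0.4,"wx": 0,"wy": 0,"wz": 0,"claw": 50},{"dx": 0.03,"dy": 0.043,"dz": 0.41,"wx": 0,"wy": 0,"wz": 0,"claw": 50}]'

```text
clock: 10.65
tool_pos: [0.622, 0.1165, 0.1126]
eef_rot: [0.748, 0.663, 0.0, 0.0]
contact_force: [0.6, -0.7, -2.7]
opening: 0.676
finger_force: 25.0
```

```bash
python3 -c "
from h import *
st()"
```

```text
t 10.65 uv [603.5 190.3] z 112.6 yaw -6.91 op 59.5 F [ 0.6 -0.7 -2.7] ff 25.0 q [-0.34  0.83  0.14  1.64 -0.17  0.68 -0.23]
```

Call:
step_arm --motion '[{"dx": -0.01,"dy": -0.02,"dz": 0.01,"wx": 0,"wy": 0,"wz": 0,"claw": 50},{"dx": -0.01,"dy": -0.02,"dz": 0.02,"wx": 0,"wy": 0,"wz": 0,"claw": 50},{"dx": -0.01,"dy": -0.02,"dz": 0.03,"wx": 0,"wy": 0,"wz": 0,"claw": 50},{"dx": -0.01,"dy": -0.02,"dz": 0.04,"wx": 0,"wy": 0,"wz": 0,"claw": 50},{"dx": -0.01,"dy": -0.02,"dz": 0.045,"wx": 0,"wy": 0,"wz": 0,"claw": 50}]'

```text
clock: 11.15
tool_pos: [0.6199, 0.1156, 0.11]
eef_rot: [0.748, 0.663, 0.0, 0.0]
contact_force: [-4.2, 0.1, 8.7]
opening: 0.677
finger_force: 25.0
```

```bash
python3 -c "
from h import *
st()"
```

```text
t 11.15 uv [601.5 189.2] z 110.0 yaw -6.92 op 59.6 F [-4.2  0.1  8.7] ff 25.0 q [-0.33  0.83  0.14  1.65 -0.17  0.67 -0.23]
```

Call:
step_arm --motion '[{"dx": 0,"dy": 0,"dz": 0,"wx": 0,"wy": 0,"wz": 0,"claw": 88},{"dx": 0,"dy": 0,"dz": 0,"wx": 0,"wy": 0,"wz": 0,"claw": 88},{"dx": 0,"dy": 0,"dz": 0,"wx": 0,"wy": 0,"wz": 0,"claw": 88},{"dx": 0,"dy": 0,"dz": -0.1,"wx": 0,"wy": 0,"wz": 0,"claw": 88},{"dx": 0,"dy": 0,"dz": -0.5,"wx": 0,"wy": 0,"wz": 0,"claw": 88},{"dx": 0,"dy": 0,"dz": -1,"wx": 0,"wy": 0,"wz": 0,"claw": 88},{"dx": 0,"dy": 0,"dz": -1,"wx": 0,"wy": 0,"wz": 0,"claw": 88}]'

```text
clock: 11.85
tool_pos: [0.6241, 0.1162, 0.1946]
eef_rot: [0.749, 0.663, 0.005, 0.003]
contact_force: [2.1, 0.1, 0.8]
opening: 0.998
finger_force: 0.0
```

Call:
step_arm --motion '[{"dx": 0.1,"dy": -0.45,"dz": 0,"wx": 0,"wy": 0,"wz": 0,"claw": 88},{"dx": 0.27,"dy": -0.85,"dz": 0,"wx": 0,"wy": 0,"wz": 0,"claw": 88}]'

```text
clock: 12.05
tool_pos: [0.5545, 0.1444, 0.1889]
eef_rot: [0.749, 0.662, 0.0, 0.0]
contact_force: [0.3, 0.0, -0.0]
opening: 0.997
finger_force: 0.0
```

Call:
step_arm --motion '[{"dx": 0.1,"dy": -0.45,"dz": 0,"wx": 0,"wy": 0,"wz": 0,"claw": 88},{"dx": 0.27,"dy": -0.85,"dz": 0,"wx": 0,"wy": 0,"wz": 0,"claw": 88}]'

```text
clock: 12.25
tool_pos: [0.4883, 0.1749, 0.1887]
eef_rot: [0.749, 0.663, -0.0, -0.0]
contact_force: [-0.0, 1.1, -0.1]
opening: 0.999
finger_force: 0.0
```

Call:
step_arm --motion '[{"dx": 0.1,"dy": -0.45,"dz": 0,"wx": 0,"wy": 0,"wz": 0.03,"claw": 88},{"dx": 0.27,"dy": -0.85,"dz": 0,"wx": 0,"wy": 0,"wz": 0.063,"claw": 88},{"dx": 0.27,"dy": -0.85,"dz": 0,"wx": 0,"wy": 0,"wz": 0.063,"claw": 88},{"dx": 0.27,"dy": -0.85,"dz": 0,"wx": 0,"wy": 0,"wz": 0.063,"claw": 88},{"dx": 0.27,"dy": -0.85,"dz": 0,"wx": 0,"wy": 0,"wz": 0.063,"claw": 88}]'

```text
clock: 12.75
tool_pos: [0.4265, 0.2043, 0.1889]
eef_rot: [0.81, 0.586, 0.001, 0.0]
contact_force: [0.3, -0.2, 0.6]
opening: 0.998
finger_force: 0.0
```

```bash
cat >> h.py <<'E'
def look(n,*bands):
    st(); c=viewer.calibration('wrist');p,d=viewer.snapshot('wrist');cv2.imwrite(f'pics/{n}.png',p[:,:,::-1])
    for lo,hi in bands: print("band",lo); rects(p,d,c,lo,hi,150)
E
python3 -c "
from h import *
look('w5',(.09,.106),(.149,.16))"
```

```text
t 12.75 uv [398.9 254. ] z 188.9 yaw -18.27 op 88.0 F [ 0.3 -0.2  0.6] ff 0.0 q [-0.7   0.55  0.24  2.06 -0.24  0.56 -0.61]
band 0.09
rect xy [337.2 291.7] size [47.1 60.9] long dir 40.9 z 99.4 rgb [ 38 114  58] pix [133 140]
rect xy [593.8 204.8] size [14.4 30.5] long dir 29.1 z 98.0 rgb [67 58 45] pix [567 152]
rect xy [594.9 142.6] size [ 5.4 82.4] long dir 81.1 z 98.2 rgb [61 60 57] pix [584 232]
rect xy [424.9 205.1] size [46.5 60. ] long dir -17.9 z 99.4 rgb [177 174 165] pix [310 226]
rect xy [342.7 154.1] size [23.1 37.1] long dir -29.2 z 99.2 rgb [ 36 105  54] pix [222 324]
rect xy [320.9 112.9] size [ 9.  33.3] long dir -25.4 z 99.6 rgb [ 46 122  65] pix [215 391]
band 0.149
```

Call:
step_arm --motion '[{"dx": 0,"dy": -0.02,"dz": 0.5,"wx": 0,"wy": 0,"wz": 0,"claw": 88},{"dx": 0,"dy": -0.02,"dz": 1,"wx": 0,"wy": 0,"wz": 0,"claw": 88},{"dx": 0,"dy": -0.02,"dz": 1,"wx": 0,"wy": 0,"wz": 0,"claw": 88}]'

```text
clock: 13.1
tool_pos: [0.422, 0.2032, 0.1053]
eef_rot: [0.811, 0.585, -0.004, -0.001]
contact_force: [-1.0, -0.5, 0.7]
opening: 0.998
finger_force: 0.0
```

Call:
step_arm --motion '[{"dx": 0,"dy": 0,"dz": 0.4,"wx": 0,"wy": 0,"wz": 0,"claw": 88},{"dx": 0,"dy": 0,"dz": 0.68,"wx": 0,"wy": 0,"wz": 0,"claw": 80},{"dx": 0,"dy": 0,"dz": 0.68,"wx": 0,"wy": 0,"wz": 0,"claw": 50},{"dx": 0,"dy": 0,"dz": 0.68,"wx": 0,"wy": 0,"wz": 0,"claw": 50},{"dx": 0,"dy": 0,"dz": 0.68,"wx": 0,"wy": 0,"wz": 0,"claw": 50},{"dx": 0,"dy": 0,"dz": 0.68,"wx": 0,"wy": 0,"wz": 0,"claw": 50},{"dx": 0,"dy": 0,"dz": 0.68,"wx": 0,"wy": 0,"wz": 0,"claw": 50},{"dx": 0,"dy": 0,"dz": 0.68,"wx": 0,"wy": 0,"wz": 0,"claw": 50}]' --force 25

```text
clock: 13.9
tool_pos: [0.4248, 0.2054, 0.0559]
eef_rot: [0.81, 0.586, 0.002, 0.0]
contact_force: [-0.6, -0.2, 7.5]
opening: 0.68
finger_force: 25.0
```

```bash
python3 -c "
from h import *
st()"
```

```text
t 13.9 uv [397.1 255. ] z 55.9 yaw -18.26 op 59.9 F [-0.6 -0.2  7.5] ff 25.0 q [-0.6   0.8   0.09  2.16 -0.33  0.2  -0.54]
```

Call:
step_arm --motion '[{"dx": 0,"dy": 0,"dz": -0.15,"wx": 0,"wy": 0,"wz": 0,"claw": 50},{"dx": 0,"dy": 0,"dz": -0.5,"wx": 0,"wy": 0,"wz": -0.02,"claw": 50},{"dx": 0,"dy": 0,"dz": -0.9,"wx": 0,"wy": 0,"wz": -0.063,"claw": 50},{"dx": 0,"dy": 0,"dz": -1,"wx": 0,"wy": 0,"wz": -0.063,"claw": 50},{"dx": 0,"dy": 0,"dz": -1,"wx": 0,"wy": 0,"wz": -0.063,"claw": 50}]'

```text
clock: 14.4
tool_pos: [0.4243, 0.2057, 0.1357]
eef_rot: [0.749, 0.662, 0.002, 0.0]
contact_force: [0.1, 0.6, -1.7]
opening: 0.68
finger_force: 25.0
```

Call:
step_arm --motion '[{"dx": -0.25,"dy": 0.15,"dz": -0.15,"wx": 0,"wy": 0,"wz": 0,"claw": 50},{"dx": -0.65,"dy": 0.4,"dz": -0.15,"wx": 0,"wy": 0,"wz": 0,"claw": 50},{"dx": -1,"dy": 0.6,"dz": -0.15,"wx": 0,"wy": 0,"wz": 0,"claw": 50}]'

```text
clock: 14.7
tool_pos: [0.4617, 0.1189, 0.1454]
eef_rot: [0.749, 0.663, -0.001, -0.0]
contact_force: [0.4, 0.6, -3.3]
opening: 0.682
finger_force: 25.0
```

Call:
step_arm --motion '[{"dx": -0.3,"dy": 0.35,"dz": 0,"wx": 0,"wy": 0,"wz": 0,"claw": 50},{"dx": -0.46,"dy": 0.7,"dz": 0,"wx": 0,"wy": 0,"wz": 0,"claw": 50},{"dx": -0.46,"dy": 0.7,"dz": 0,"wx": 0,"wy": 0,"wz": 0,"claw": 50}]'

```text
clock: 15.0
tool_pos: [0.5164, 0.0729, 0.1452]
eef_rot: [0.751, 0.66, 0.001, 0.002]
contact_force: [0.4, 0.5, -2.3]
opening: 0.676
finger_force: 25.0
```

Call:
step_arm --motion '[{"dx": 0,"dy": 0.35,"dz": 0,"wx": 0,"wy": 0,"wz": 0,"claw": 50},{"dx": 0,"dy": 0.7,"dz": 0,"wx": 0,"wy": 0,"wz": 0,"claw": 50},{"dx": 0,"dy": 1,"dz": 0,"wx": 0,"wy": 0,"wz": 0,"claw": 50}]'

```text
clock: 15.3
tool_pos: [0.592, 0.0678, 0.1446]
eef_rot: [0.749, 0.663, -0.001, -0.001]
contact_force: [-0.3, 0.3, -1.6]
opening: 0.678
finger_force: 25.0
```

Call:
step_arm --motion '[{"dx": 0,"dy": 0.25,"dz": 0,"wx": 0,"wy": 0,"wz": 0,"claw": 50},{"dx": 0,"dy": 0.25,"dz": 0,"wx": 0,"wy": 0,"wz": 0,"claw": 50},{"dx": 0,"dy": 0.25,"dz": 0,"wx": 0,"wy": 0,"wz": 0,"claw": 50},{"dx": 0,"dy": 0.25,"dz": 0,"wx": 0,"wy": 0,"wz": 0,"claw": 50},{"dx": 0,"dy": 0.25,"dz": 0,"wx": 0,"wy": 0,"wz": 0,"claw": 50}]'

```text
clock: 15.8
tool_pos: [0.6107, 0.0652, 0.146]
eef_rot: [0.748, 0.663, -0.001, -0.001]
contact_force: [-0.6, -0.2, -2.6]
opening: 0.678
finger_force: 25.0
```

```bash
python3 -c "
from h import *
look('w6',(.149,.16),(.18,.21))"
```

```text
t 15.8 uv [598.4 138.1] z 146.0 yaw -6.89 op 59.7 F [-0.6 -0.2 -2.6] ff 25.0 q [-0.25  0.76  0.12  1.67 -0.12  0.71 -0.19]
band 0.149
rect xy [626.4 155.8] size [32.8 60.4] long dir -6.9 z 154.5 rgb [164 161 153] pix [326  48]
rect xy [619.9 114.7] size [46.4 60.5] long dir -7.3 z 154.5 rgb [171 168 160] pix [321 161]
rect xy [613.4  87.6] size [ 1.  59.7] long dir -6.6 z 154.7 rgb [66 65 62] pix [313 234]
rect xy [609.9  58.7] size [15.6 24.5] long dir -19.2 z 157.7 rgb [171 168 160] pix [314 303]
band 0.18
rect xy [612.   71.6] size [33.6 92.6] long dir -7.0 z 189.7 rgb [119 117 112] pix [314 296]
```

Call:
step_arm --motion '[{"dx": 0,"dy": 0.02,"dz": 0,"wx": 0,"wy": 0,"wz": 0,"claw": 50},{"dx": 0,"dy": 0.02,"dz": 0.1,"wx": 0,"wy": 0,"wz": 0,"claw": 50},{"dx": 0,"dy": 0.02,"dz": 0.25,"wx": 0,"wy": 0,"wz": 0,"claw": 50},{"dx": 0,"dy": 0.02,"dz": 0.35,"wx": 0,"wy": 0,"wz": 0,"claw": 50},{"dx": 0,"dy": 0.02,"dz": 0.39,"wx": 0,"wy": 0,"wz": 0,"claw": 50},{"dx": 0,"dy": 0.02,"dz": 0.4,"wx": 0,"wy": 0,"wz": 0,"claw": 50},{"dx": 0,"dy": 0.02,"dz": 0.41,"wx": 0,"wy": 0,"wz": 0,"claw": 50},{"dx": 0,"dy": 0.02,"dz": 0.42,"wx": 0,"wy": 0,"wz": 0,"claw": 50}]'

```text
clock: 16.65
tool_pos: [0.6141, 0.0645, 0.113]
eef_rot: [0.748, 0.663, 0.0, 0.0]
contact_force: [0.5, -0.1, -2.3]
opening: 0.675
finger_force: 25.0
```

```bash
python3 -c "
from h import *
st()"
```

```text
t 16.65 uv [601.9 137.8] z 113.0 yaw -6.91 op 59.5 F [ 0.5 -0.1 -2.3] ff 25.0 q [-0.24  0.81  0.11  1.69 -0.13  0.65 -0.18]
```

Call:
step_arm --motion '[{"dx": 0.02,"dy": 0,"dz": 0.01,"wx": 0,"wy": 0,"wz": 0,"claw": 50},{"dx": 0.02,"dy": 0,"dz": 0.02,"wx": 0,"wy": 0,"wz": 0,"claw": 50},{"dx": 0.02,"dy": 0,"dz": 0.03,"wx": 0,"wy": 0,"wz": 0,"claw": 50},{"dx": 0.02,"dy": 0,"dz": 0.035,"wx": 0,"wy": 0,"wz": 0,"claw": 50},{"dx": 0.02,"dy": 0,"dz": 0.04,"wx": 0,"wy": 0,"wz": 0,"claw": 50}]'

```text
clock: 17.15
tool_pos: [0.6141, 0.0664, 0.111]
eef_rot: [0.748, 0.663, 0.001, -0.0]
contact_force: [-3.0, 0.4, 9.8]
opening: 0.679
finger_force: 25.0
```

Call:
step_arm --motion '[{"dx": 0,"dy": 0,"dz": 0,"wx": 0,"wy": 0,"wz": 0,"claw": 88},{"dx": 0,"dy": 0,"dz": 0,"wx": 0,"wy": 0,"wz": 0,"claw": 88},{"dx": 0,"dy": 0,"dz": 0,"wx": 0,"wy": 0,"wz": 0,"claw": 88},{"dx": 0,"dy": 0,"dz": -0.1,"wx": 0,"wy": 0,"wz": 0,"claw": 88},{"dx": 0,"dy": 0,"dz": -0.5,"wx": 0,"wy": 0,"wz": 0,"claw": 88},{"dx": 0,"dy": 0,"dz": -1,"wx": 0,"wy": 0,"wz": 0,"claw": 88},{"dx": 0,"dy": 0,"dz": -1,"wx": 0,"wy": 0,"wz": 0,"claw": 88}]'

```text
clock: 17.85
tool_pos: [0.618, 0.0661, 0.1952]
eef_rot: [0.749, 0.663, 0.005, 0.003]
contact_force: [0.2, -0.0, 0.0]
opening: 0.996
finger_force: 0.0
```

Call:
step_arm --motion '[{"dx": -0.4,"dy": -0.28,"dz": 0,"wx": 0,"wy": 0,"wz": 0,"claw": 88},{"dx": -0.82,"dy": -0.58,"dz": 0,"wx": 0,"wy": 0,"wz": 0,"claw": 88}]'

```text
clock: 18.05
tool_pos: [0.5601, 0.0071, 0.1896]
eef_rot: [0.747, 0.664, 0.001, 0.0]
contact_force: [0.5, -0.8, -0.6]
opening: 0.993
finger_force: 0.0
```

Call:
step_arm --motion '[{"dx": -0.4,"dy": -0.28,"dz": 0,"wx": 0,"wy": 0,"wz": 0,"claw": 88},{"dx": -0.82,"dy": -0.58,"dz": 0,"wx": 0,"wy": 0,"wz": 0,"claw": 88}]'

```text
clock: 18.25
tool_pos: [0.5051, -0.0539, 0.1895]
eef_rot: [0.748, 0.663, 0.0, 0.0]
contact_force: [0.9, -0.8, 1.5]
opening: 1.0
finger_force: 0.0
```

Call:
step_arm --motion '[{"dx": -0.4,"dy": -0.28,"dz": 0,"wx": 0,"wy": 0,"wz": 0,"claw": 88},{"dx": -0.82,"dy": -0.58,"dz": 0,"wx": 0,"wy": 0,"wz": 0,"claw": 88}]'

```text
clock: 18.45
tool_pos: [0.4512, -0.1135, 0.1896]
eef_rot: [0.748, 0.663, 0.0, 0.0]
contact_force: [-0.0, -0.5, -0.7]
opening: 1.0
finger_force: 0.0
```

Call:
step_arm --motion '[{"dx": -0.4,"dy": -0.28,"dz": 0,"wx": 0,"wy": 0,"wz": 0,"claw": 88},{"dx": -0.82,"dy": -0.57,"dz": 0,"wx": 0,"wy": 0,"wz": 0.0145,"claw": 88},{"dx": -0.82,"dy": -0.57,"dz": 0,"wx": 0,"wy": 0,"wz": 0.0145,"claw": 88},{"dx": -0.82,"dy": -0.57,"dz": 0,"wx": 0,"wy": 0,"wz": 0.0145,"claw": 88},{"dx": -0.82,"dy": -0.57,"dz": 0,"wx": 0,"wy": 0,"wz": 0.0145,"claw": 88}]'

```text
clock: 18.95
tool_pos: [0.4002, -0.1713, 0.1895]
eef_rot: [0.763, 0.647, 0.001, 0.0]
contact_force: [-0.1, 1.0, 0.0]
opening: 0.998
finger_force: 0.0
```

```bash
python3 -c "
from h import *
look('w7',(.09,.106),(.149,.16))"
```

```text
t 18.95 uv [ 417.9 -122. ] z 189.5 yaw -9.4 op 87.9 F [-0.1  1.   0. ] ff 0.0 q [ 0.25  0.5   0.07  2.15 -0.08  0.49  0.22]
band 0.09
rect xy [589.7 -92.4] size [11.2 20.7] long dir -83.5 z 97.1 rgb [51 36 25] pix [605  46]
rect xy [ 402.1 -173.1] size [46.3 60.2] long dir -9.4 z 99.4 rgb [167 165 157] pix [316 228]
band 0.149
```

Call:
step_arm --motion '[{"dx": -0.018,"dy": 0.027,"dz": 0.5,"wx": 0,"wy": 0,"wz": 0,"claw": 88},{"dx": -0.018,"dy": 0.027,"dz": 1,"wx": 0,"wy": 0,"wz": 0,"claw": 88},{"dx": -0.018,"dy": 0.027,"dz": 1,"wx": 0,"wy": 0,"wz": 0,"claw": 88}]'

```text
clock: 19.3
tool_pos: [0.3992, -0.1717, 0.1059]
eef_rot: [0.762, 0.647, -0.002, -0.004]
contact_force: [-1.2, 0.5, 0.9]
opening: 0.998
finger_force: 0.0
```

Call:
step_arm --motion '[{"dx": 0,"dy": 0,"dz": 0.4,"wx": 0,"wy": 0,"wz": 0,"claw": 88},{"dx": 0,"dy": 0,"dz": 0.69,"wx": 0,"wy": 0,"wz": 0,"claw": 80},{"dx": 0,"dy": 0,"dz": 0.69,"wx": 0,"wy": 0,"wz": 0,"claw": 50},{"dx": 0,"dy": 0,"dz": 0.69,"wx": 0,"wy": 0,"wz": 0,"claw": 50},{"dx": 0,"dy": 0,"dz": 0.69,"wx": 0,"wy": 0,"wz": 0,"claw": 50},{"dx": 0,"dy": 0,"dz": 0.69,"wx": 0,"wy": 0,"wz": 0,"claw": 50},{"dx": 0,"dy": 0,"dz": 0.69,"wx": 0,"wy": 0,"wz": 0,"claw": 50},{"dx": 0,"dy": 0,"dz": 0.69,"wx": 0,"wy": 0,"wz": 0,"claw": 50}]' --force 25

```text
clock: 20.1
tool_pos: [0.4018, -0.174, 0.0558]
eef_rot: [0.763, 0.646, 0.001, 0.001]
contact_force: [-0.1, 1.2, 8.6]
opening: 0.675
finger_force: 25.0
```

```bash
python3 -c "
from h import *
st()"
```

```text
t 20.1 uv [ 419.8 -124.5] z 55.8 yaw -9.49 op 59.5 F [-0.1  1.2  8.6] ff 25.0 q [ 0.29  0.78  0.01  2.25 -0.1   0.11  0.24]
```

Call:
step_arm --motion '[{"dx": 0,"dy": 0,"dz": -0.15,"wx": 0,"wy": 0,"wz": 0,"claw": 50},{"dx": 0,"dy": 0,"dz": -0.5,"wx": 0,"wy": 0,"wz": -0.0145,"claw": 50},{"dx": 0,"dy": 0,"dz": -0.9,"wx": 0,"wy": 0,"wz": -0.0145,"claw": 50},{"dx": 0,"dy": 0,"dz": -1,"wx": 0,"wy": 0,"wz": -0.0145,"claw": 50},{"dx": 0,"dy": 0,"dz": -1,"wx": 0,"wy": 0,"wz": -0.0145,"claw": 50}]'

```text
clock: 20.6
tool_pos: [0.4017, -0.1742, 0.1355]
eef_rot: [0.748, 0.663, 0.001, 0.001]
contact_force: [-0.6, -0.4, -3.3]
opening: 0.677
finger_force: 25.0
```

Call:
step_arm --motion '[{"dx": 0.25,"dy": 0.08,"dz": -0.15,"wx": 0,"wy": 0,"wz": 0,"claw": 50},{"dx": 0.6,"dy": 0.2,"dz": -0.15,"wx": 0,"wy": 0,"wz": 0,"claw": 50},{"dx": 1,"dy": 0.3,"dz": -0.15,"wx": 0,"wy": 0,"wz": 0,"claw": 50}]'

```text
clock: 20.9
tool_pos: [0.4342, -0.0973, 0.1454]
eef_rot: [0.749, 0.662, -0.0, -0.0]
contact_force: [0.7, -0.5, -3.9]
opening: 0.675
finger_force: 25.0
```

Call:
step_arm --motion '[{"dx": 0.35,"dy": 0.1,"dz": 0,"wx": 0,"wy": 0,"wz": 0,"claw": 50},{"dx": 0.7,"dy": 0.2,"dz": 0,"wx": 0,"wy": 0,"wz": 0,"claw": 50},{"dx": 1,"dy": 0.3,"dz": 0,"wx": 0,"wy": 0,"wz": 0,"claw": 50}]'

```text
clock: 21.2
tool_pos: [0.4671, -0.0191, 0.1448]
eef_rot: [0.748, 0.664, -0.001, -0.001]
contact_force: [0.4, -0.3, -2.8]
opening: 0.677
finger_force: 25.0
```

Call:
step_arm --motion '[{"dx": 0.35,"dy": 0.2,"dz": 0,"wx": 0,"wy": 0,"wz": 0,"claw": 50},{"dx": 0.69,"dy": 0.4,"dz": 0,"wx": 0,"wy": 0,"wz": 0,"claw": 50},{"dx": 0.69,"dy": 0.4,"dz": 0,"wx": 0,"wy": 0,"wz": 0,"claw": 50}]'

```text
clock: 21.5
tool_pos: [0.5087, 0.0354, 0.1448]
eef_rot: [0.746, 0.666, 0.002, -0.0]
contact_force: [0.1, 0.2, -3.5]
opening: 0.682
finger_force: 25.0
```

Call:
step_arm --motion '[{"dx": 0,"dy": 0.35,"dz": 0,"wx": 0,"wy": 0,"wz": 0,"claw": 50},{"dx": 0,"dy": 0.7,"dz": 0,"wx": 0,"wy": 0,"wz": 0,"claw": 50},{"dx": 0,"dy": 1,"dz": 0,"wx": 0,"wy": 0,"wz": 0,"claw": 50}]'

```text
clock: 21.8
tool_pos: [0.5855, 0.0198, 0.1446]
eef_rot: [0.748, 0.663, -0.001, -0.001]
contact_force: [0.2, 0.2, -3.1]
opening: 0.678
finger_force: 25.0
```

Call:
step_arm --motion '[{"dx": 0,"dy": 0.27,"dz": 0,"wx": 0,"wy": 0,"wz": 0,"claw": 50},{"dx": 0,"dy": 0.27,"dz": 0,"wx": 0,"wy": 0,"wz": 0,"claw": 50},{"dx": 0,"dy": 0.27,"dz": 0,"wx": 0,"wy": 0,"wz": 0,"claw": 50},{"dx": 0,"dy": 0.27,"dz": 0,"wx": 0,"wy": 0,"wz": 0,"claw": 50},{"dx": 0,"dy": 0.27,"dz": 0,"wx": 0,"wy": 0,"wz": 0,"claw": 50},{"dx": 0,"dy": 0.27,"dz": 0,"wx": 0,"wy": 0,"wz": 0,"claw": 50}]'

```text
clock: 22.4
tool_pos: [0.6063, 0.018, 0.1462]
eef_rot: [0.748, 0.663, -0.0, -0.0]
contact_force: [-0.9, 0.1, -3.5]
opening: 0.678
finger_force: 25.0
```

```bash
python3 -c "
from h import *
look('w8',(.149,.16),(.18,.21))"
```

```text
t 22.4 uv [599.7  90.7] z 146.2 yaw -6.89 op 59.8 F [-0.9  0.1 -3.5] ff 25.0 q [-0.19  0.76  0.15  1.7  -0.16  0.7  -0.08]
band 0.149
rect xy [619.2 108.7] size [33.7 60.4] long dir -7.2 z 154.5 rgb [163 161 153] pix [318  49]
rect xy [613.  65.] size [48.3 62.2] long dir -6.6 z 154.5 rgb [164 162 154] pix [317 170]
rect xy [605.5  12.9] size [17.1 22.8] long dir -33.1 z 157.9 rgb [171 169 160] pix [314 301]
band 0.18
rect xy [607.6  24.8] size [34.8 93.1] long dir -6.9 z 189.9 rgb [119 117 112] pix [314 295]
```

Call:
step_arm --motion '[{"dx": -0.01,"dy": 0,"dz": 0,"wx": 0,"wy": 0,"wz": 0,"claw": 50},{"dx": -0.01,"dy": 0,"dz": 0.1,"wx": 0,"wy": 0,"wz": 0,"claw": 50},{"dx": -0.01,"dy": 0,"dz": 0.25,"wx": 0,"wy": 0,"wz": 0,"claw": 50},{"dx": -0.01,"dy": 0,"dz": 0.35,"wx": 0,"wy": 0,"wz": 0,"claw": 50},{"dx": -0.01,"dy": 0,"dz": 0.39,"wx": 0,"wy": 0,"wz": 0,"claw": 50},{"dx": -0.01,"dy": 0,"dz": 0.4,"wx": 0,"wy": 0,"wz": 0,"claw": 50},{"dx": -0.01,"dy": 0,"dz": 0.41,"wx": 0,"wy": 0,"wz": 0,"claw": 50},{"dx": -0.01,"dy": 0,"dz": 0.42,"wx": 0,"wy": 0,"wz": 0,"claw": 50}]'

```text
clock: 23.25
tool_pos: [0.6073, 0.017, 0.113]
eef_rot: [0.748, 0.663, 0.0, 0.0]
contact_force: [-0.5, -0.3, -3.7]
opening: 0.683
finger_force: 25.0
```

```bash
python3 -c "
from h import *
st()"
```

```text
t 23.25 uv [600.8  89.9] z 113.0 yaw -6.9 op 60.1 F [-0.5 -0.3 -3.7] ff 25.0 q [-0.18  0.8   0.13  1.72 -0.16  0.63 -0.07]
```

Call:
step_arm --motion '[{"dx": 0,"dy": 0,"dz": 0.01,"wx": 0,"wy": 0,"wz": 0,"claw": 50},{"dx": 0,"dy": 0,"dz": 0.02,"wx": 0,"wy": 0,"wz": 0,"claw": 50},{"dx": 0,"dy": 0,"dz": 0.03,"wx": 0,"wy": 0,"wz": 0,"claw": 50},{"dx": 0,"dy": 0,"dz": 0.035,"wx": 0,"wy": 0,"wz": 0,"claw": 50},{"dx": 0,"dy": 0,"dz": 0.04,"wx": 0,"wy": 0,"wz": 0,"claw": 50}]'

```text
clock: 23.75
tool_pos: [0.6071, 0.0173, 0.111]
eef_rot: [0.748, 0.663, 0.0, 0.0]
contact_force: [-3.5, 1.2, 11.1]
opening: 0.679
finger_force: 25.0
```

```bash
python3 -c "
from h import *
st()"
```

```text
t 23.75 uv [600.6  90.1] z 111.0 yaw -6.9 op 59.8 F [-3.5  1.2 11.1] ff 25.0 q [-0.18  0.81  0.13  1.72 -0.17  0.62 -0.07]
```

Call:
step_arm --motion '[{"dx": 0,"dy": 0,"dz": 0,"wx": 0,"wy": 0,"wz": 0,"claw": 88},{"dx": 0,"dy": 0,"dz": 0,"wx": 0,"wy": 0,"wz": 0,"claw": 88},{"dx": 0,"dy": 0,"dz": 0,"wx": 0,"wy": 0,"wz": 0,"claw": 88},{"dx": 0,"dy": 0,"dz": -0.1,"wx": 0,"wy": 0,"wz": 0,"claw": 88},{"dx": 0,"dy": 0,"dz": -0.5,"wx": 0,"wy": 0,"wz": 0,"claw": 88},{"dx": 0,"dy": 0,"dz": -1,"wx": 0,"wy": 0,"wz": 0,"claw": 88},{"dx": 0,"dy": 0,"dz": -1,"wx": 0,"wy": 0,"wz": 0,"claw": 88}]'

```text
clock: 24.45
tool_pos: [0.6109, 0.0167, 0.1951]
eef_rot: [0.749, 0.663, 0.004, 0.003]
contact_force: [0.8, -0.3, -0.1]
opening: 0.996
finger_force: 0.0
```

Call:
step_arm --motion '[{"dx": -0.35,"dy": 0,"dz": -0.2,"wx": 0,"wy": 0,"wz": 0,"claw": 88},{"dx": -0.7,"dy": 0,"dz": -0.2,"wx": 0,"wy": 0,"wz": 0,"claw": 88}]'

```text
clock: 24.65
tool_pos: [0.6014, -0.0382, 0.2074]
eef_rot: [0.748, 0.664, 0.002, 0.001]
contact_force: [0.4, -0.5, 0.0]
opening: 0.999
finger_force: 0.0
```

Call:
step_arm --motion '[{"dx": -0.4,"dy": 0.01,"dz": 0,"wx": 0,"wy": 0,"wz": 0,"claw": 88},{"dx": -0.69,"dy": 0.01,"dz": 0,"wx": 0,"wy": 0,"wz": 0,"claw": 88},{"dx": -0.69,"dy": 0.01,"dz": 0,"wx": 0,"wy": 0,"wz": 0,"claw": 88},{"dx": -0.69,"dy": 0.01,"dz": 0,"wx": 0,"wy": 0,"wz": 0,"claw": 88}]'

```text
clock: 25.05
tool_pos: [0.5942, -0.0932, 0.2053]
eef_rot: [0.749, 0.663, 0.0, -0.0]
contact_force: [-0.4, -0.4, -1.0]
opening: 1.0
finger_force: 0.0
```

```bash
python3 -c "
from h import *
look('w9',(.149,.16),(.127,.142))"
```

```text
t 25.05 uv [601.1 -21.1] z 205.3 yaw -6.95 op 88.1 F [-0.4 -0.4 -1. ] ff 0.0 q [-0.01  0.67  0.15  1.66 -0.13  0.82  0.08]
band 0.149
rect xy [606.6  12.5] size [35.2 60.3] long dir -6.7 z 154.5 rgb [161 159 151] pix [311  38]
rect xy [595.9 -90.8] size [24.5 24.7] long dir -63.0 z 156.3 rgb [93 63 42] pix [315 240]
band 0.127
rect xy [607.6  26.1] size [11.5 26.5] long dir -2.4 z 135.1 rgb [77 75 72] pix [311  17]
rect xy [601.9 -40.8] size [14.1 65.8] long dir -6.8 z 136.4 rgb [156 133  99] pix [315 147]
```

View pics/w9.png

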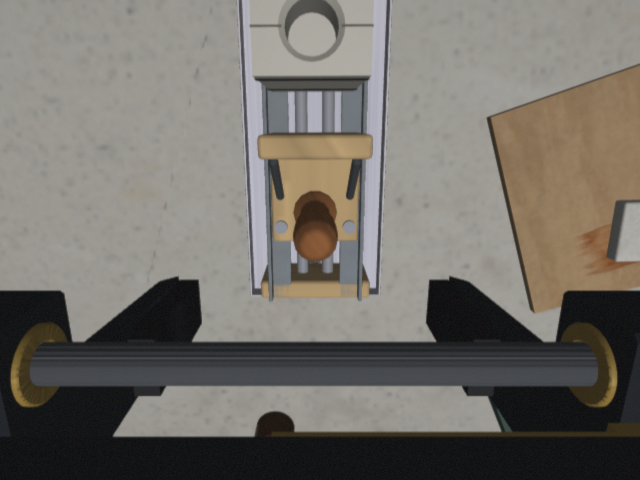

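The row stands ready. Its last mould is at (312,40), the clamp board at (315,147) and the handle at (315,235). The clamp face is about 37 mm short of its final place.

Call:
step_arm --motion '[{"dx": 0.025,"dy": 0.01,"dz": 0.3,"wx": 0,"wy": 0,"wz": 0,"claw": 88},{"dx": 0.025,"dy": 0.01,"dz": 0.7,"wx": 0,"wy": 0,"wz": 0,"claw": 70},{"dx": 0.025,"dy": 0.01,"dz": 1,"wx": 0,"wy": 0,"wz": 0,"claw": 60},{"dx": 0.025,"dy": 0.01,"dz": 1,"wx": 0,"wy": 0,"wz": 0,"claw": 10},{"dx": 0.025,"dy": 0.01,"dz": 1,"wx": 0,"wy": 0,"wz": 0,"claw": 10},{"dx": 0.025,"dy": 0.01,"dz": 1,"wx": 0,"wy": 0,"wz": 0,"claw": 10},{"dx": 0.025,"dy": 0.01,"dz": 1,"wx": 0,"wy": 0,"wz": 0,"claw": 10},{"dx": 0.025,"dy": 0.01,"dz": 1,"wx": 0,"wy": 0,"wz": 0,"claw": 10}]' --force 40

```text
clock: 25.9
tool_pos: [0.5961, -0.0915, 0.1266]
eef_rot: [0.748, 0.663, 0.001, 0.001]
contact_force: [0.5, 0.2, -0.9]
opening: 0.384
finger_force: 0.0
```

Call:
step_arm --motion '[{"dx": 0,"dy": 0,"dz": 0,"wx": 0,"wy": 0,"wz": 0,"claw": 10},{"dx": 0,"dy": 0,"dz": 0,"wx": 0,"wy": 0,"wz": 0,"claw": 10},{"dx": 0,"dy": 0,"dz": 0,"wx": 0,"wy": 0,"wz": 0,"claw": 10},{"dx": 0,"dy": 0,"dz": 0,"wx": 0,"wy": 0,"wz": 0,"claw": 10},{"dx": 0,"dy": 0,"dz": 0,"wx": 0,"wy": 0,"wz": 0,"claw": 10}]' --force 40

```text
clock: 26.4
tool_pos: [0.5954, -0.0916, 0.1261]
eef_rot: [0.748, 0.663, 0.0, 0.0]
contact_force: [-0.4, 0.1, 5.6]
opening: 0.271
finger_force: 40.0
```

```bash
python3 -c "
from h import *
st()"
```

```text
t 26.4 uv [602.1 -19.4] z 126.1 yaw -6.91 op 23.9 F [-0.4  0.1  5.6] ff 40.0 q [ 0.01  0.78  0.12  1.73 -0.15  0.64  0.09]
```

Gripped. Now I'll push the clamp forward slowly.

Call:
step_arm --motion '[{"dx": 0.08,"dy": 0,"dz": 0,"wx": 0,"wy": 0,"wz": 0,"claw": 10},{"dx": 0.16,"dy": 0,"dz": 0,"wx": 0,"wy": 0,"wz": 0,"claw": 10},{"dx": 0.23,"dy": 0,"dz": 0,"wx": 0,"wy": 0,"wz": 0,"claw": 10},{"dx": 0.28,"dy": 0,"dz": 0,"wx": 0,"wy": 0,"wz": 0,"claw": 10},{"dx": 0.32,"dy": 0,"dz": 0,"wx": 0,"wy": 0,"wz": 0,"claw": 10},{"dx": 0.35,"dy": 0,"dz": 0,"wx": 0,"wy": 0,"wz": 0,"claw": 10},{"dx": 0.38,"dy": 0,"dz": 0,"wx": 0,"wy": 0,"wz": 0,"claw": 10},{"dx": 0.41,"dy": 0,"dz": 0,"wx": 0,"wy": 0,"wz": 0,"claw": 10}]'

```text
clock: 27.2
tool_pos: [0.599, -0.0616, 0.1261]
eef_rot: [0.749, 0.663, -0.001, 0.001]
contact_force: [-1.7, -6.4, 6.5]
opening: 0.265
finger_force: 40.0
```

```bash
python3 -c "
from h import *
st()"
```

```text
t 27.2 uv [602.   10.8] z 126.1 yaw -7.0 op 23.4 F [-1.7 -6.4  6.5] ff 40.0 q [-0.05  0.78  0.14  1.73 -0.15  0.64  0.04]
```

Call:
step_arm --motion '[{"dx": 0.02,"dy": 0,"dz": 0,"wx": 0,"wy": 0,"wz": 0,"claw": 10},{"dx": 0.04,"dy": 0,"dz": 0,"wx": 0,"wy": 0,"wz": 0,"claw": 10},{"dx": 0.06,"dy": 0,"dz": 0,"wx": 0,"wy": 0,"wz": 0,"claw": 10},{"dx": 0.06,"dy": 0,"dz": 0,"wx": 0,"wy": 0,"wz": 0,"claw": 10}]'

```text
clock: 27.6
tool_pos: [0.5994, -0.0581, 0.1261]
eef_rot: [0.749, 0.662, -0.002, 0.002]
contact_force: [-2.4, -7.0, 5.6]
opening: 0.266
finger_force: 40.0
```

Call:
step_arm --motion '[{"dx": 0.01,"dy": 0,"dz": 0,"wx": 0,"wy": 0,"wz": 0,"claw": 10},{"dx": 0.02,"dy": 0,"dz": 0,"wx": 0,"wy": 0,"wz": 0,"claw": 10},{"dx": 0.02,"dy": 0,"dz": 0,"wx": 0,"wy": 0,"wz": 0,"claw": 10}]'

```text
clock: 27.9
tool_pos: [0.5995, -0.0571, 0.1261]
eef_rot: [0.749, 0.662, -0.002, 0.002]
contact_force: [-2.0, -7.5, 5.6]
opening: 0.266
finger_force: 40.0
```

```bash
python3 -c "
from h import *
st()"
```

```text
t 27.9 uv [602.   15.3] z 126.1 yaw -7.07 op 23.5 F [-2.  -7.5  5.6] ff 40.0 q [-0.06  0.78  0.14  1.73 -0.15  0.64  0.04]
```

Call:
step_arm --motion '[{"dx": 0.015,"dy": 0,"dz": 0,"wx": 0,"wy": 0,"wz": 0,"claw": 10},{"dx": 0.03,"dy": 0,"dz": 0,"wx": 0,"wy": 0,"wz": 0,"claw": 10},{"dx": 0.03,"dy": 0,"dz": 0,"wx": 0,"wy": 0,"wz": 0,"claw": 10}]'

```text
clock: 28.2
tool_pos: [0.5997, -0.0557, 0.1261]
eef_rot: [0.75, 0.662, -0.002, 0.002]
contact_force: [-2.8, -8.7, 6.8]
opening: 0.266
finger_force: 40.0
```

Call:
step_arm --motion '[{"dx": 0.015,"dy": 0,"dz": 0,"wx": 0,"wy": 0,"wz": 0,"claw": 10},{"dx": 0.03,"dy": 0,"dz": 0,"wx": 0,"wy": 0,"wz": 0,"claw": 10},{"dx": 0.03,"dy": 0,"dz": 0,"wx": 0,"wy": 0,"wz": 0,"claw": 10}]'

```text
clock: 28.5
tool_pos: [0.5998, -0.0545, 0.1261]
eef_rot: [0.75, 0.662, -0.003, 0.003]
contact_force: [-3.7, -12.0, 5.9]
opening: 0.266
finger_force: 40.0
```

Call:
step_arm --motion '[{"dx": 0.015,"dy": 0,"dz": 0,"wx": 0,"wy": 0,"wz": 0,"claw": 10},{"dx": 0.03,"dy": 0,"dz": 0,"wx": 0,"wy": 0,"wz": 0,"claw": 10},{"dx": 0.03,"dy": 0,"dz": 0,"wx": 0,"wy": 0,"wz": 0,"claw": 10}]'

```text
clock: 28.8
tool_pos: [0.5998, -0.0546, 0.1261]
eef_rot: [0.75, 0.661, -0.004, 0.004]
contact_force: [-2.6, -15.1, 5.4]
opening: 0.265
finger_force: 40.0
```

```bash
python3 -c "
from h import *
st()"
```

```text
t 28.8 uv [602.   17.9] z 126.1 yaw -7.24 op 23.4 F [ -2.6 -15.1   5.4] ff 40.0 q [-0.07  0.78  0.15  1.73 -0.15  0.64  0.03]
```

Call:
step_arm --motion '[{"dx": -0.03,"dy": 0,"dz": 0,"wx": 0,"wy": 0,"wz": 0,"claw": 10},{"dx": -0.03,"dy": 0,"dz": 0,"wx": 0,"wy": 0,"wz": 0,"claw": 10},{"dx": -0.03,"dy": 0,"dz": 0,"wx": 0,"wy": 0,"wz": 0,"claw": 88},{"dx": -0.03,"dy": 0,"dz": 0,"wx": 0,"wy": 0,"wz": 0,"claw": 88},{"dx": -0.03,"dy": 0,"dz": 0,"wx": 0,"wy": 0,"wz": 0,"claw": 88},{"dx": -0.03,"dy": 0,"dz": 0,"wx": 0,"wy": 0,"wz": 0,"claw": 88},{"dx": -0.03,"dy": 0,"dz": 0,"wx": 0,"wy": 0,"wz": 0,"claw": 88},{"dx": -0.03,"dy": 0,"dz": -0.3,"wx": 0,"wy": 0,"wz": 0,"claw": 88}]'

```text
clock: 29.6
tool_pos: [0.5984, -0.0471, 0.1471]
eef_rot: [0.748, 0.664, -0.002, -0.002]
contact_force: [-1.0, -0.1, -0.7]
opening: 0.788
finger_force: 0.0
```

Call:
step_arm --motion '[{"dx": 0,"dy": 0,"dz": -0.5,"wx": 0,"wy": 0,"wz": 0,"claw": 88},{"dx": 0,"dy": 0,"dz": -1,"wx": 0,"wy": 0,"wz": 0,"claw": 88},{"dx": 0,"dy": 0,"dz": -1,"wx": 0,"wy": 0,"wz": 0,"claw": 88}]'

```text
clock: 29.9
tool_pos: [0.6045, -0.0482, 0.2349]
eef_rot: [0.748, 0.663, 0.004, 0.004]
contact_force: [0.6, -0.1, -0.1]
opening: 0.996
finger_force: 0.0
```

Call:
step_arm --motion '[{"dx": 0.5,"dy": 0,"dz": -0.5,"wx": 0,"wy": 0,"wz": 0,"claw": 88},{"dx": 0.8,"dy": 0,"dz": -0.8,"wx": 0,"wy": 0,"wz": 0,"claw": 88},{"dx": 0.8,"dy": 0,"dz": -0.8,"wx": 0,"wy": 0,"wz": 0,"claw": 88},{"dx": 0.8,"dy": 0,"dz": -0.8,"wx": 0,"wy": 0,"wz": 0,"claw": 88}]'

```text
clock: 30.3
tool_pos: [0.6082, 0.0165, 0.2932]
eef_rot: [0.748, 0.664, 0.0, -0.0]
contact_force: [-0.1, -1.0, -0.4]
opening: 0.996
finger_force: 0.0
```

```bash
python3 -c "
from h import *
look('w10',(.147,.16),(.127,.142))"
```

```text
t 30.3 uv [601.8  89.4] z 293.2 yaw -6.79 op 87.7 F [-0.1 -1.  -0.4] ff 0.0 q [-0.21  0.59  0.19  1.53 -0.13  1.03 -0.1 ]
band 0.147
rect xy [615.9  82.7] size [ 61.4 161.7] long dir 82.1 z 154.5 rgb [161 159 151] pix [315 115]
rect xy [600.4 -52.3] size [22.1 24.5] long dir -20.9 z 155.7 rgb [83 56 38] pix [314 296]
band 0.127
rect xy [605.9  -6. ] size [11.9 65.9] long dir -3.2 z 136.4 rgb [159 137 103] pix [314 232]
rect xy [601.2 -44.5] size [ 7.4 23.4] long dir -6.6 z 135.8 rgb [52 37 25] pix [314 277]
```

View pics/w10.png

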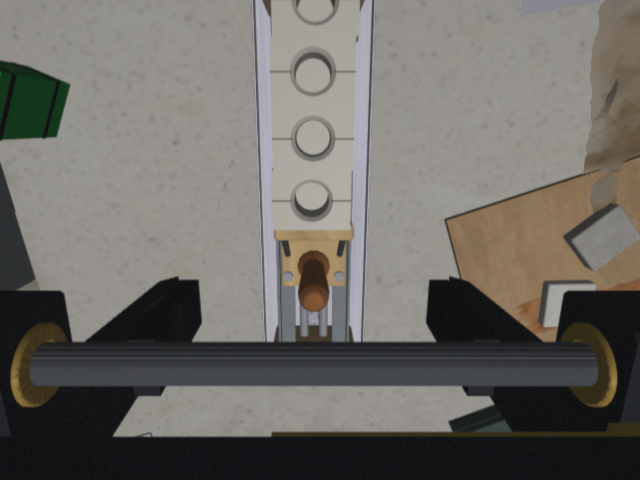

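The four moulds form one tight row at (313,10–200) with the clamp board against it at (314,232), and the arm is clear. Handing in.

```bash
python3 -c "
from plant import workorder
print(workorder.finish_job())"
```

```text
the job is handed in; nothing more can be done
None
```

All four moulds stand snug on the rails between the end board and the clamp board, the arm is clear, and the job was handed in at about 30 s of the 72 s; the hand-in call returned no verdict.

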